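# Stand the primed boards on the drying rack under the lamp

### The arm

A 7-joint arm with a two-finger parallel gripper is mounted at the origin on the work surface. World frame = base frame: x ahead of the robot, y to its left, z up, the work surface at z = 0. Lengths are in m, angles in rad, forces in N, time in s.
With the tool pointing down it reaches from about 0.425 to 0.875 m from the base axis. Payload 4.7 kg.
Tool frame: the origin (TCP) lies between the finger pads; the fingertips stand 8 mm ahead of it and the grasp point (between the pads) lies 11 mm behind it; z points along the fingers, y is the line along which they close (so a half turn about z gives the same grasp; the last joint's range is limited). The gripper opens to 87 mm and grips with 3 to 60 N. Pads are 19 mm wide; open, the fingers measure 117 mm over their backs; the gripper's body (75 mm by 190 mm) begins 51 mm behind the grasp point.
Start: joints at [-1.209, 0.321, -0.07, 1.45, 0.023, 1.371, -0.057], TCP at [0.222, 0.611, 0.231] pointing down, gripper open.
Joint ranges: [-2.86, 2.86], [-0.3, 2.09], [-1.38, 1.24], [0.06, 2.45], [-1.56, 4.7], [0.09, 2.05], [-2.69, 2.69]. Speed limits (rad/s): [2.57, 2.57, 3.14, 3.14, 3.14, 3.14, 3.14].

### API

Orientations are given as a unit quaternion [x, y, z, w].
In Python, from bench import readout, imaging, job gives the robot as it stands.
- The arm moves only by the tool drive_tool, never from a script. Its argument "rows" is one flat list of numbers, 6 for each row, row after row: the shift along the tool's x, y, z in mm, then the turn, a rotation vector about the tool's x, y, z in rad. A call has 1 to 12 rows; each row shifts and turns the commanded pose from where the row before left it, along the tool's axes as they then stand; what a row does not reach is not made up. A row lasts 1/12 s, in which the tool goes at most 41.7 mm and 7.16 degrees, less where a joint would pass 70% of its speed; a pose out of reach is approached as far as the arm can. A call with a gripper value outside its range is refused whole. "claw" is the finger opening in mm, from 0 to 87, set as the call begins (left out, the last holds). The fingers move at their own pace and stop on an object; the grip force is fixed at half the most. Time passes only in rows, so rows that do not move let the fingers close. It gives the time, the measured TCP pose, the force, the opening and the grip force at its end, in the units of the state.
- readout.sense(): the state, without advancing time (a new reading comes with each control period).
- imaging.camera(name): name is "scene" or "side" or "wrist"; returns (picture, depth): 480x640x3 uint8, blue, green, red; 480x640 float32, m along the optical axis (not along the pixel's ray), 0 where there is no reading.
- imaging.camera_info(name): a dict with "fov_y" (degrees; the focal length in pixels is half the picture's height over the tangent of half this angle, whatever the lens; pixels are square), "cx", "cy" (the principal point, pixels), "R" (3x3) and "t" (3): a world point X has camera coordinates R X + t. Camera axes: x right, y down, z forward; pixel columns grow to the right and rows downward; lengths in m; the calibration is good to about 2 mm. A picture is of the moment at which its call begins: read the wrist's pose just before it. camera_info takes no time and is no camera call; for the wrist camera it gives the pose at the moment of the call.
- job.sign_off(): hands the job in; it is judged then, once.
The state is a dict: "time": time; "joint_positions": joint angles; "qvel": joint speeds; "joint_efforts": joint torques, N m; "position": TCP position; "ee_rot": TCP orientation; "wrist_force": force on the tool from outside, world axes, zero at the start; "moment": the same for the moment, N m; "width": finger opening in m; "gripper_force": force on a finger pad.
Only numpy, scipy, OpenCV 4.12 (cv2) and the standard library are available. Lean on these libraries where they do the work, as an engineer would, in place of code of your own. Each camera call takes 0.05 s, during which the arm holds its last target. There are 200 camera calls.

### The job

Swing the lamp arm clear of the drying rack, then take each freshly primed board out of the slotted block and lean it on the rack, beside the others, with its bottom edge against the foot batten and its upper part resting back on the rail, so that it stands at the rack's slope of about 20 degrees. When all the boards stand there, swing the lamp back until its shade hangs over the middle of the rack. To tidy up, now or earlier, stand the primer tin on the middle of its cork mat, and leave the jars, lids, flask, brush and mug where they are.

Things in the scene. Friction and masses are not known exactly. Their poses are not given: they have to be found in the camera images.
- board1_c (a point): primed painting board, plywood with both faces white and alike, 10 thick, 75 wide, 140 tall, about 0.1 kg; this is its centre. Its x axis is across the thickness, y across the width, z up along its height. It starts upright in one slot of the slotted block. May be absent (None).
- board2_c (a point): primed painting board, plywood with both faces white and alike, 10 thick, 75 wide, 140 tall, about 0.1 kg; this is its centre. Its x axis is across the thickness, y across the width, z up along its height. It starts upright in one slot of the slotted block. May be absent (None).
- board3_c (a point): primed painting board, plywood with both faces white and alike, 10 thick, 75 wide, 160 tall, about 0.1 kg; this is its centre. Its x axis is across the thickness, y across the width, z up along its height. It starts upright in one slot of the slotted block. May be absent (None).
- board4_c (a point): primed painting board, plywood with both faces white and alike, 10 thick, 75 wide, 160 tall, about 0.1 kg; this is its centre. Its x axis is across the thickness, y across the width, z up along its height. It starts upright in one slot of the slotted block. May be absent (None).
- rack: fixed wooden drying rack, 120 mm deep (x), 400 long (y); origin on the table, z up. Ledge top 18 above the table (rack x -55 to 65). On its far edge a foot batten 12 high, inner face at rack x = +45. Level rail, 12 thick, full length, centre at rack x = +6, 82 above the table. Cheeks 12 thick, 108 high at both ends (inner faces y = +-188): room for four boards side by side.
- rack_mid (a point): middle of the rack's ledge top (rack x = 20, y = 0), axes as the rack's; the lamp belongs above it. A 10 mm board whose bottom edge stands on the ledge against the batten and whose upper part rests back on the rail (top towards rack -x, the robot's side) leans at 20 degrees from upright
- block: fixed wooden slotted block, 260 (x) by 112 (y), 45 high; origin at its underside. Four slots 12.6 wide, 92 long, running along its y, at block x = -90, -30, 30, 90; end walls 10 thick, 65 high, close the slots at block y = +-46 to +-56; slot floor 12 above the table, so a board's top 95 or 115 mm sticks out above the block
- lamp_arm (a joint): swing of the lamp's level arm about its upright post, rad; 0 = arm points along the lamp base's -y, over the rack; grows clockwise seen from above, towards the robot; range -0.35 to 1.5; stiff enough to stay where left, about 1.5 N at the peg moves it. From 0.8 on the lamp is fully clear of the rack
- lamp_pivot (a point): top of the lamp's post, on the hinge axis, 250 above the table (base plate 110 across, post 22)
- lamp_grip (a point): centre of the free part of the upright black round grip peg, 18 across, that stands on the arm, its top 314 above the table, 50 above the arm's top face (264); 160 from the hinge axis; this point is 292 above the table
- lamp_head (a point): middle of the lamp shade's lower face, 220 above the table, 310 from the hinge axis, directly out along the arm; shade 110 across
- tin_c (a point): round flat primer tin, steel with a paper band, 64 across, 45 high, about 0.35 kg, closed; this is its centre; it stands on the table on the robot's side of the rack
- mat_mid (a point): middle of the top of the round cork mat, 100 across, 4 thick, fixed flat on the table on the robot's side of the rack
- jar1: screw-top glass jar, 68 wide, 85 high, beyond the rack, next to the other jar; a bystander, leave it where it is; origin at its underside
- jar2: screw-top glass jar, 68 wide, 85 high, beyond the rack; a bystander, leave it where it is; origin at its underside
- flask: steel drinking bottle, 66 wide, 170 high, beyond the rack; a bystander, leave it where it is; origin at its underside
- lid1: steel jar lid, 72 across, 14 high, flat on the table between robot and rack; a bystander, leave it where it is; origin at its underside
- lid2: steel jar lid, 72 across, 14 high, flat on the table between robot and rack, nearer the lamp; a bystander, leave it where it is; origin at its underside
- brush: paint brush, 190 long, lying beyond the slotted block; a bystander, leave it where it is; origin at its underside
- mug: white mug, 80 wide, 95 high, on the robot's side of the slotted block; a bystander, leave it where it is; origin at its underside
There are look-alikes about, which are no part of the job. Of the things like the part that bears tin_c, leave any that is blue; of the rest the larger one is meant. Leave any blue look-alike of the part that bears board2_c alone.

How it is judged:
On the way, in this order (a step that is already met when the one before it is completed fails the run):
1. the lamp arm is swung clear of the rack (joint at least 0.8 rad)  (value of joint lamp_arm above 0.8 rad), for 0.2 s.
2. every board present leans properly on the rack while the lamp is still clear (x of board1_c in the frame of rack between 0.0064 and 0.0264 m and z of board1_c in the frame of rack between 0.0795 and 0.0915 m and y of board1_c in the frame of rack between -0.155 and 0.155 m and angle between the z axis of board1_c and the z axis of rack, either way round between 0.2793 and 0.4189 rad and angle between the y axis of each of board1_c, board2_c, board3_c, board4_c and the y axis of rack, either way round below 0.15 rad and linear speed of each of board1, board2, board3, board4 below 0.02 m/s and x of board2_c in the frame of rack between 0.0064 and 0.0264 m and z of board2_c in the frame of rack between 0.0795 and 0.0915 m and y of board2_c in the frame of rack between -0.155 and 0.155 m and angle between the z axis of board2_c and the z axis of rack, either way round between 0.2793 and 0.4189 rad and x of board3_c in the frame of rack between 0.0029 and 0.0229 m and z of board3_c in the frame of rack between 0.0889 and 0.1009 m and y of board3_c in the frame of rack between -0.155 and 0.155 m and angle between the z axis of board3_c and the z axis of rack, either way round between 0.2793 and 0.4189 rad and x of board4_c in the frame of rack between 0.0029 and 0.0229 m and z of board4_c in the frame of rack between 0.0889 and 0.1009 m and y of board4_c in the frame of rack between -0.155 and 0.155 m and angle between the z axis of board4_c and the z axis of rack, either way round between 0.2793 and 0.4189 rad and value of joint lamp_arm above 0.8 rad), for 0.3 s.
At the end, for the whole second after the job is handed in: Boards present at rest on the rack, leaning 16-24 degrees back on the rail, centres within 10 mm (across), 6 mm (height), 155 mm (along) of their proper place, square within 0.15 rad; lamp shade at rest within 60 mm of the rack's middle; tin upright within 25 mm of the mat's middle (x of board1_c in the frame of rack between 0.0064 and 0.0264 m and z of board1_c in the frame of rack between 0.0795 and 0.0915 m and y of board1_c in the frame of rack between -0.155 and 0.155 m and angle between the z axis of board1_c and the z axis of rack, either way round between 0.2793 and 0.4189 rad and angle between the y axis of each of board1_c, board2_c, board3_c, board4_c and the y axis of rack, either way round below 0.15 rad and linear speed of each of board1, board2, board3, board4, tin below 0.02 m/s and x of board2_c in the frame of rack between 0.0064 and 0.0264 m and z of board2_c in the frame of rack between 0.0795 and 0.0915 m and y of board2_c in the frame of rack between -0.155 and 0.155 m and angle between the z axis of board2_c and the z axis of rack, either way round between 0.2793 and 0.4189 rad and x of board3_c in the frame of rack between 0.0029 and 0.0229 m and z of board3_c in the frame of rack between 0.0889 and 0.1009 m and y of board3_c in the frame of rack between -0.155 and 0.155 m and angle between the z axis of board3_c and the z axis of rack, either way round between 0.2793 and 0.4189 rad and x of board4_c in the frame of rack between 0.0029 and 0.0229 m and z of board4_c in the frame of rack between 0.0889 and 0.1009 m and y of board4_c in the frame of rack between -0.155 and 0.155 m and angle between the z axis of board4_c and the z axis of rack, either way round between 0.2793 and 0.4189 rad and horizontal distance between tin_c and mat_mid below 0.025 m and angle between tin_c's own z axis and vertical below 0.1 rad and height (world z) of tin_c between 0.022 and 0.035 m and horizontal distance between lamp_head and rack_mid below 0.06 m and velocity of joint lamp_arm between -0.05 and 0.05 rad/s); the robot touches nothing.
It fails at once if a jar, lid, flask, brush or mug is shoved more than 40 mm (distance of any of jar1, jar2, flask, lid1, lid2, brush, mug from where it was at the start of the episode above 0.04 m).
Of board1, board2, board3, board4 only 3 to 4 are there at a start; the rules pass over those that are not, and their reading is None.
At some moment in a run one of tin may be knocked a few centimetres aside while the robot is not near it.
Once in a run the grip may slacken for a moment while it holds something.
It also fails if it takes over 210 s, if anything falls off the work surface, if the arm or the gripper's body presses on something with over 40 N, if the wrist force passes 120 N, or if a joint passes its speed limit or range.

## Working session

There is one attempt and no reset: what is moved stays moved. The work goes in short steps, Python scripts to look and compute and a tool call to move; the robot and the scene stay as the last step left them, time stands still between calls to the robot, and variables do not carry over. Pictures are saved under pics/ and viewed, at most 14 in all, crops included, and the job is handed in when it is done.

Besides the shell and the picture viewer there is one more tool, called after "Request:" by a JSON object that holds its "method" and its "body", one argument or row to a line. drive_tool: Moves the arm, as the interface text tells. Its arguments: {"type":"object","properties":{"rows":{"type":"array","items":{"type":"number"}},"claw":{"type":"number"}},"required":["rows"]}

```bash
mkdir -p pics; cat > h.py <<'E'
import numpy as np, cv2, json
from bench import readout, imaging, job
from scipy.spatial.transform import Rotation as Ro
def snap(n):
    ci=imaging.camera_info(n); p,d=imaging.camera(n)
    return p,d,ci
def save(n,tag):
    p,d,ci=snap(n); cv2.imwrite(f'pics/{tag}.png',p); np.savez(f'{tag}.npz',p=p,d=d,R=ci['R'],t=ci['t'],f=240/np.tan(np.radians(ci['fov_y'])/2),c=[ci['cx'],ci['cy']])
class V:
    def __init__(s,tag):
        z=np.load(f'{tag}.npz'); s.p,s.d,s.R,s.t,s.f,s.c=[z[k] for k in ['p','d','R','t','f','c']]
        v,u=np.mgrid[:480,:640]; C=np.stack([(u-s.c[0])/s.f*s.d,(v-s.c[1])/s.f*s.d,s.d],-1)
        s.W=(C-s.t)@s.R; s.W[s.d==0]=np.nan
    def at(s,u,v,r=1): return np.nanmedian(s.W[v-r:v+r+1,u-r:u+r+1].reshape(-1,3),0)
    def ray(s,u,v,z):
        dr=np.array([(u-s.c[0])/s.f,(v-s.c[1])/s.f,1])@s.R; o=-s.t@s.R
        return o+dr*(z-o[2])/dr[2]
    def pix(s,X):
        c=s.R@np.array(X)+s.t; return c[:2]/c[2]*s.f+s.c
E
python3 - <<'E'
from h import *
print(readout.sense())
for n in ['scene','side']:
    save(n,n+'0'); ci=imaging.camera_info(n); print(n,-np.array(ci['R']).T@ci['t'],ci['fov_y'],ci['cx'],ci['cy'])
E
```

```text
{'time': 0.0, 'joint_positions': array([-1.20891293,  0.32185225, -0.0700643 ,  1.45166992,  0.02259704,
        1.37076625, -0.05692382]), 'qvel': array([-0.00249522, -0.00107713, -0.00044532, -0.00067481,  0.00243036,
        0.00010767, -0.00104987]), 'joint_efforts': array([ 1.13507388e-04, -4.91283917e+01, -4.03621774e-01, -3.12523842e+01,
       -6.37484458e-02,  4.39285592e-02,  1.85033882e-04]), 'position': array([0.22140688, 0.61056929, 0.22944488]), 'ee_rot': array([ 1.73023146e-01,  9.84917296e-01, -9.47511110e-04, -1.15842400e-04]), 'wrist_force': array([0.02681526, 0.81162532, 0.26408071]), 'moment': array([-0.02151459,  0.08374684, -0.02177986]), 'gripper_force': 0.0, 'width': 0.08697625675083574}
scene [1.92762537 0.21828931 1.16862452] 42.00772720975334 325.7163434446387 242.39369099560602
side [ 0.04732024 -0.6588278   0.81901026] 54.40637418815475 318.70304156116543 233.3974897476606
```

View pics/scene0.png

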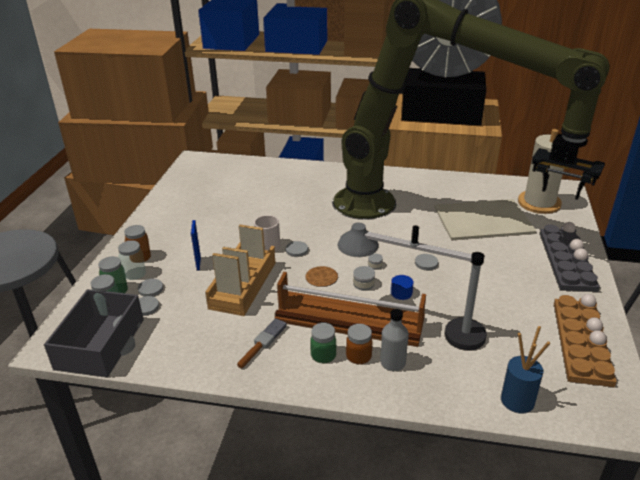

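View pics/side0.png

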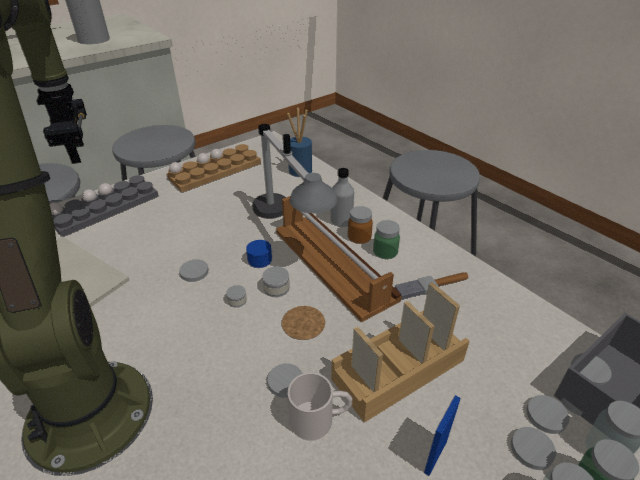

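The scene picture shows the block with three boards (228,275 / 242,262 / 251,240), a blue look-alike board (196,245), and the rack (350,308). The lamp hangs over the rack, with its post at 475,260, its peg at 415,234 and its shade at 358,240. The mat is at 322,275. There are three tin candidates: larger grey (363,277), small grey (376,260) and blue (401,287). The larger grey one fits the description. I'll confirm it in a crop.

```bash
python3 - <<'E'
from h import *
s=V('scene0'); d=V('side0')
a=cv2.resize(s.p[200:350,190:490],(800,400),interpolation=cv2.INTER_CUBIC)
cv2.imwrite('pics/c1.png',a)
# top-down maps merged, 2mm/px : x 0.3..0.9 , y -0.55..0.45
W=np.r_[s.W.reshape(-1,3),d.W.reshape(-1,3)];C=np.r_[s.p.reshape(-1,3),d.p.reshape(-1,3)]
ok=np.isfinite(W[:,0])&(W[:,2]>-.02)&(W[:,2]<.4);W=W[ok];C=C[ok]
o=np.argsort(W[:,2]);W=W[o];C=C[o]
im=np.zeros((480,800,3),np.uint8)
# columns = y (from +0.55 left to -0.45), rows = x (0.85 top .. 0.25)
c=((0.55-W[:,1])*800).astype(int);r=((0.9-W[:,0])*800).astype(int)
k=(c>=0)&(c<800)&(r>=0)&(r<480);im[r[k],c[k]]=C[k]
im=cv2.medianBlur(im,3)
for i in range(0,800,80):
    cv2.putText(im,f'{.55-i/800:.2f}',(i,10),0,.35,(0,255,255));cv2.line(im,(i,0),(i,479),(0,90,90))
for i in range(0,480,80):
    cv2.putText(im,f'{.9-i/800:.2f}',(0,i+10),0,.35,(0,255,0));cv2.line(im,(0,i),(799,i),(0,90,0))
cv2.imwrite('pics/top.png',im)
for n,v,pts in [('scene',s,dict(peg=(415,229),pegb=(415,240),post=(477,257),shade=(358,240),tin=(363,271),small=(376,257),blue=(401,281),mat=(322,276),b1=(228,275),b2=(242,262),b3=(251,240))),('side',d,dict(tin=(276,275),mat=(303,322),b1=(365,360),b2=(414,332),b3=(440,318)))]:
    for k,(x,y) in pts.items(): print(n,k,v.at(x,y).round(4))
E
```

```text
scene peg [0.6204 0.2001 0.3128]
scene pegb [0.6204 0.2026 0.2803]
scene post [0.6544 0.3552 0.2719]
scene shade [0.6101 0.0577 0.2564]
scene tin [0.4638 0.0574 0.046 ]
scene small [0.368  0.0854 0.0316]
scene blue [0.4917 0.1714 0.0452]
scene mat [ 0.4564 -0.0676  0.0044]
scene b1 [ 0.6259 -0.3013  0.1076]
scene b2 [ 0.5722 -0.2753  0.1167]
scene b3 [ 0.4469 -0.2853  0.1067]
side tin [0.4697 0.0577 0.0465]
side mat [ 0.4538 -0.0727  0.0049]
side b1 [ 0.4389 -0.2894  0.1062]
side b2 [ 0.5584 -0.2997  0.1052]
side b3 [ 0.6169 -0.3127  0.1185]
```

View pics/c1.png

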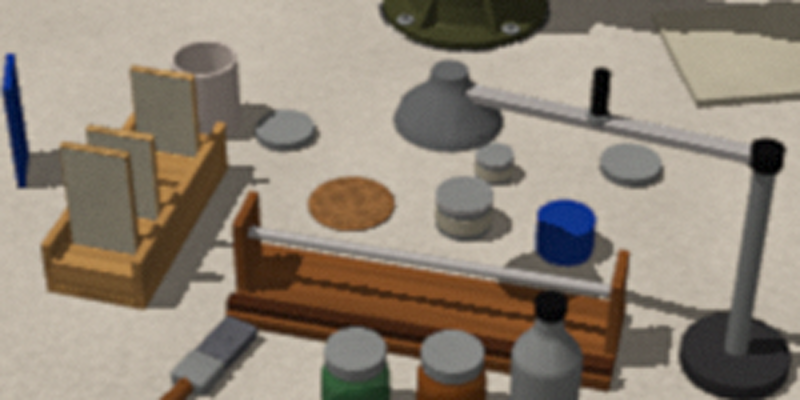

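View pics/top.png

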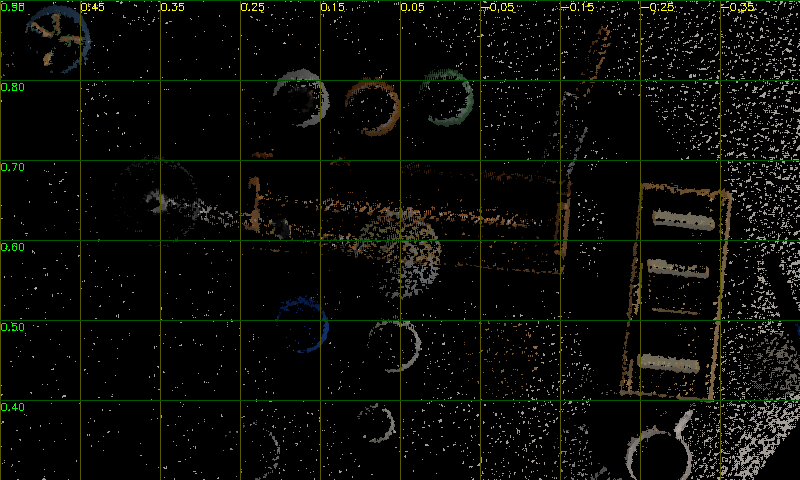

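The crop confirms the choice: the larger grey tin with a paper band (463,207 in the crop) is the one meant. The smaller grey tin (494,162) and the blue one (565,230) are look-alikes. Next I'll fit the geometry.

```bash
cat >> h.py <<'E'
def cloud(*tags):
    vs=[V(t) for t in tags]
    W=np.concatenate([v.W.reshape(-1,3) for v in vs]); return W[np.isfinite(W[:,0])]
def box(W,x,y,z): return W[(W[:,0]>x[0])&(W[:,0]<x[1])&(W[:,1]>y[0])&(W[:,1]<y[1])&(W[:,2]>z[0])&(W[:,2]<z[1])]
def rep(P): 
    (c,(a,b),ang)=cv2.minAreaRect((P[:,:2]*1000).astype(np.float32)); return len(P),np.round(c,1),round(a,1),round(b,1),round(ang,2),'zmax',np.percentile(P[:,2],98).round(4)
def go(p,yaw=-0.08,tilt=0.0):
    """tool-frame delta to world point p for the TCP, wanted orientation: tool x = (−sin,cos) of yaw, y = rack x, z down; tilt about tool x"""
    s=readout.sense(); R0=Ro.from_quat(s['ee_rot']).as_matrix()
    R1=np.array([[-np.sin(yaw),np.cos(yaw),0],[np.cos(yaw),np.sin(yaw),0],[0,0,-1]])
    R1=R1.T@Ro.from_rotvec([tilt,0,0]).as_matrix()
    print('pos',s['position'].round(4),'shift mm',(R0.T@(np.array(p)-s['position'])*1000).round(1),'turn',Ro.from_matrix(R0.T@R1).as_rotvec().round(4),'t',round(s['time'],2),'in final axes',(R1.T@(np.array(p)-s['position'])*1000).round(1))
E
python3 - <<'E'
from h import *
W=cloud('scene0','side0')
for n,x in [('b_near',(.425,.465)),('b_mid',(.545,.59)),('b_far',(.61,.65))]:
    P=box(W,x,(-.36,-.22),(.09,.2)); print(n,rep(P),P.mean(0).round(4))
for nm in ['scene0','side0']:
    print(nm)
    w=cloud(nm)
    P=box(w,(.55,.72),(-.1,.2),(.078,.1))
    if len(P)>20:
        f=np.polyfit(P[:,1],P[:,0],1);print('rail',f,np.std(P[:,0]-np.polyval(f,P[:,1])),len(P),P[:,2].max(),P.mean(0))
    P=box(w,(.6,.75),(-.1,.2),(.024,.036))
    if len(P)>20:
        f=np.polyfit(P[:,1],P[:,0],1);print('batten',f,np.std(P[:,0]-np.polyval(f,P[:,1])),len(P))
    for n,y in [('cheekL',(.21,.25)),('cheekR',(-.17,-.13))]: 
        P=box(w,(.55,.72),y,(.095,.115)); 
        if len(P)>5: print(n,rep(P))
    P=box(w,(.38,.7),(-.37,-.22),(.055,.075));print('blockwalls',rep(P))
    P=box(w,(.4,.53),(.0,.11),(.039,.055));print('tin',rep(P),cv2.minEnclosingCircle(P[:,:2].astype(np.float32)))
    P=box(w,(.58,.65),(.17,.25),(.285,.32));print('peg',rep(P),P.mean(0))
    P=box(w,(.6,.7),(.33,.4),(.255,.31));print('post',rep(P),P.mean(0))
    P=box(w,(.48,.68),(-.02,.12),(.21,.235));print('shade',rep(P),cv2.minEnclosingCircle(P[:,:2].astype(np.float32)))
for nm in ['scene0','side0']:
    v=V(nm);h=cv2.cvtColor(v.p,cv2.COLOR_BGR2HSV);m=(v.W[...,2]>0)&(v.W[...,2]<.01)&(h[...,1]>90)&(v.W[...,0]>.39)&(v.W[...,0]<.52)&(v.W[...,1]>-.13)&(v.W[...,1]<-.01)
    print('mat',rep(v.W[m]))
E
```

```text
b_near (1314, array([ 447.9, -285.4]), 80.7, 26.5, 79.74, 'zmax', np.float64(0.1548)) [ 0.443  -0.2879  0.1275]
b_mid (1200, array([ 563.9, -296.5]), 80.2, 25.4, 82.04, 'zmax', np.float64(0.1549)) [ 0.5617 -0.2979  0.1293]
b_far (1835, array([ 625.3, -304.1]), 79.7, 20.8, 84.01, 'zmax', np.float64(0.1745)) [ 0.622  -0.3059  0.1369]
scene0
rail [0.08322139 0.63433738] 0.0039237957940597935 480 0.09412535226154818 [0.63870871 0.05252658 0.08583679]
batten [0.02002562 0.67496855] 0.01970940790788722 433
cheekL (86, array([647.4, 234.9]), 12.0, 59.1, 85.06, 'zmax', np.float64(0.112))
cheekR (89, array([ 615.4, -150.4]), 14.8, 63.5, 86.97, 'zmax', np.float64(0.113))
blockwalls (704, array([ 534.8, -294.5]), 118.3, 266.6, 84.33, 'zmax', np.float64(0.0741))
tin (264, array([469.1,  58.3]), 68.4, 64.7, 26.66, 'zmax', np.float64(0.0513)) ((0.4675140678882599, 0.05942751467227936), 0.0370296873152256)
peg (96, array([616.2, 199.7]), 17.5, 27.5, 88.06, 'zmax', np.float64(0.3156)) [0.61771826 0.20003998 0.3020278 ]
post (178, array([645.8, 351.7]), 45.2, 35.9, 53.97, 'zmax', np.float64(0.2737)) 
[... 592 characters left out ...]
loat64(0.0736))
tin (437, array([467.4,  58.1]), 65.0, 63.4, 77.68, 'zmax', np.float64(0.0495)) ((0.4678903818130493, 0.05936860293149948), 0.03483129292726517)
peg (100, array([612.1, 197.6]), 17.7, 17.6, 66.77, 'zmax', np.float64(0.3165)) [0.61008011 0.19494228 0.30288123]
post (107, array([641.8, 349.7]), 43.9, 30.3, 54.78, 'zmax', np.float64(0.273)) [0.64207784 0.34983443 0.26792767]
shade (318, array([566.9,  31.6]), 60.1, 108.3, 56.49, 'zmax', np.float64(0.2348)) ((0.5799182653427124, 0.05094777047634125), 0.054448410868644714)
mat (447, array([452.7, -69.9]), 98.0, 94.5, 11.66, 'zmax', np.float64(0.0094))
mat (1116, array([453.9, -72.8]), 98.2, 96.2, 30.06, 'zmax', np.float64(0.0086))
```

Request:
{"method": "drive_tool", "body": {
  "rows": [0, 0, -16, 0, 0, 0.118, 0, 0, -16, 0, 0, 0.118, 0, 0, -16, 0, 0, 0.118, 0, 0, -16, 0, 0, 0.118, 0, 0, -16, 0, 0, 0.118, 0, 0, -16, 0, 0, 0.118, 0, 0, -16, 0, 0, 0.118, 0, 0, -16, 0, 0, 0.118, 0, 0, -16, 0, 0, 0.118, 0, 0, -16, 0, 0, 0.118, 0, 0, 0, 0, 0, 0.118],
  "claw": 50
}}

```text
time: 1.02
position: [0.2218, 0.6119, 0.3939]
ee_rot: [0.735, 0.678, 0.002, -0.001]
wrist_force: [0.4, 0.6, 0.6]
width: 0.0501
gripper_force: 0.0
```

Request:
{"method": "drive_tool", "body": {
  "rows": [-26, 29, 0, 0, 0, 0, -26, 29, 0, 0, 0, 0, -26, 29, 0, 0, 0, 0, -26, 29, 0, 0, 0, 0, -26, 29, 0, 0, 0, 0, -26, 29, 0, 0, 0, 0, -26, 29, 0, 0, 0, 0, -26, 29, 0, 0, 0, 0, -26, 29, 0, 0, 0, 0, -26, 29, 0, 0, 0, 0, -26, 29, 0, 0, 0, 0, -22, 26, 0, 0, 0, 0]
}}

```text
time: 2.02
position: [0.5439, 0.2753, 0.3904]
ee_rot: [0.734, 0.679, -0.0, 0.0]
wrist_force: [0.4, 1.0, -0.2]
width: 0.0505
gripper_force: 0.0
```

```bash
python3 - <<'E'
from h import *
go([.614,.198,.40],-.082)
save('wrist','w1')
E
```

```text
pos [0.5439 0.2753 0.3904] shift mm [-71.8  75.8  -9.6] turn [0.0001 0.0007 0.0053] t 2.02 in final axes [-71.3  76.2  -9.6]
```

View pics/w1.png

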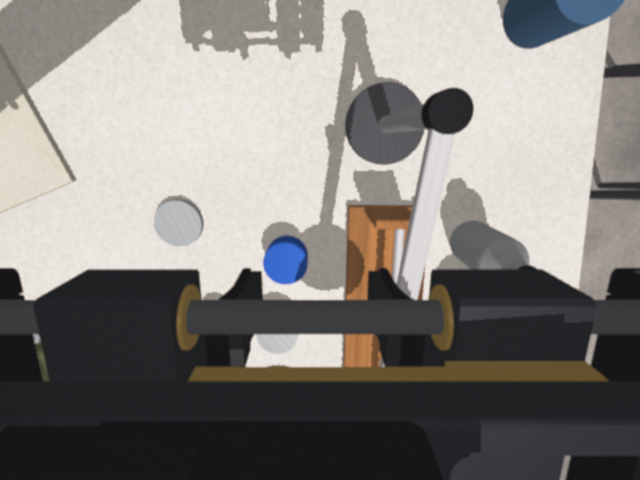

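The wrist view shows the post cap at 447,110 and the lamp arm running down to 412,290. The peg is hidden behind the right finger.

```bash
python3 - <<'E'
from h import *
v=V('w1'); print('post',v.at(447,110),v.ray(447,110,.272)); a=v.at(437,160);b=v.at(412,270);print('arm',a,b,np.arctan2(a[0]-b[0],a[1]-b[1]))
print(-v.t@v.R)
E
```

```text
post [0.64531813 0.35705013 0.26982006] [0.64456974 0.35696722 0.272     ]
arm [0.64061979 0.3220031  0.26451386] [0.62102874 0.23543261 0.26453877] 0.22255311570468422
[0.54955069 0.344917   0.54463877]
```

Request:
{"method": "drive_tool", "body": {
  "rows": [-24, 25, 0, 0, 0, 0, -24, 25, 0, 0, 0, 0, -22, 25, 0, 0, 0, 0, 0, 0, 0, 0, 0, 0]
}}

```text
time: 2.4
position: [0.6157, 0.1946, 0.3893]
ee_rot: [0.737, 0.676, -0.002, 0.003]
wrist_force: [-0.8, -1.5, 0.1]
width: 0.0502
gripper_force: 0.0
```

Request:
{"method": "drive_tool", "body": {
  "rows": [4, -4, 20, 0, 0, 0, 0, 0, 30, 0, 0, 0, 0, 0, 30, 0, 0, 0, 0, 0, 25, 0, 0, 0, 0, 0, 0, 0, 0, 0]
}}

```text
time: 2.82
position: [0.6051, 0.2067, 0.279]
ee_rot: [0.733, 0.68, -0.005, -0.002]
wrist_force: [-1.1, 0.6, -1.9]
width: 0.05
gripper_force: 0.0
```

Request:
{"method": "drive_tool", "body": {
  "rows": [0, 0, 0, 0, 0, 0, 0, 0, 0, 0, 0, 0, 0, 0, 0, 0, 0, 0, 0, 0, 0, 0, 0, 0, 0, 0, 0, 0, 0, 0, 0, 0, 0, 0, 0, 0],
  "claw": 8
}}

```text
time: 3.32
position: [0.6094, 0.2072, 0.287]
ee_rot: [0.733, 0.68, 0.002, 0.001]
wrist_force: [0.8, 1.2, 0.5]
width: 0.0178
gripper_force: 0.8
```

Request:
{"method": "drive_tool", "body": {
  "rows": [3, -15.7, 0, 0, 0, 0.1, 3, -15.7, 0, 0, 0, 0.1, 3, -15.7, 0, 0, 0, 0.1, 3, -15.7, 0, 0, 0, 0.1, 3, -15.7, 0, 0, 0, 0.1, 3, -15.7, 0, 0, 0, 0.1, 3, -15.7, 0, 0, 0, 0.1, 3, -15.7, 0, 0, 0, 0.1, 3, -15.7, 0, 0, 0, 0.1, 3, -15.7, 0, 0, 0, 0.1, 0, 0, 0, 0, 0, 0, 0, 0, 0, 0, 0, 0]
}}

```text
time: 4.32
position: [0.5001, 0.3109, 0.2872]
ee_rot: [0.969, 0.245, 0.01, -0.001]
wrist_force: [22.0, 8.1, -7.5]
width: 0.017
gripper_force: 30.0
```

```bash
python3 - <<'E'
from h import *
s=readout.sense();print(s['joint_positions'].round(3),s['wrist_force'],s['gripper_force'],s['width'])
save('side','side1');W=cloud('side1');P=box(W,(.25,.5),(.1,.35),(.21,.24));print(rep(P))
E
```

```text
[-0.983  0.156  0.43   1.555 -0.062  1.425 -1.625] [21.97085968  8.13636221 -7.53168126] 30.002853269688785 0.016965183350939092
(476, array([344.8, 246.4]), 77.2, 107.6, 67.79, 'zmax', np.float64(0.2397))
```

Request:
{"method": "drive_tool", "body": {
  "rows": [0, 0, 0, 0, 0, 0, 0, 0, 0, 0, 0, 0, 0, 0, 0, 0, 0, 0, 0, 0, 0, 0, 0, 0, 0, 0, -30, 0, 0, 0, 0, 0, -40, 0, 0, 0, 0, 0, -40, 0, 0, 0, 0, 0, -20, 0, 0, 0],
  "claw": 40
}}

```text
time: 5.03
position: [0.4928, 0.3075, 0.4206]
ee_rot: [0.969, 0.245, 0.002, -0.001]
wrist_force: [-0.3, -0.1, 0.9]
width: 0.0396
gripper_force: 0.0
```

```bash
python3 - <<'E'
from h import *
s=readout.sense();print(s['joint_positions'].round(3),s['wrist_force'])
save('side','side2');W=cloud('side2');P=box(W,(.2,.5),(.1,.4),(.21,.275));print(rep(P))
P=box(W,(.4,.6),(.2,.4),(.285,.33));print('peg',rep(P),P.mean(0))
go([.622,-.306,.43],-.082)
E
```

```text
[-0.978  0.151  0.441  1.3   -0.066  1.7   -1.625] [-0.26677494 -0.11980726  0.93622555]
(1543, array([401.1, 258. ]), 207.1, 92.4, 7.87, 'zmax', np.float64(0.2722))
peg (98, array([493.3, 304. ]), 17.6, 16.6, 68.37, 'zmax', np.float64(0.3164)) [0.49207219 0.30186206 0.30316445]
pos [0.4936 0.308  0.4234] shift mm [-179.3  601.    -9.7] turn [ 0.003  -0.0102 -0.9926] t 5.08 in final axes [-601.4  178.3   -6.6]
```

Request:
{"method": "drive_tool", "body": {
  "rows": [0, 0, 0, 0, 0, -0.124, 0, 0, 0, 0, 0, -0.124, 0, 0, 0, 0, 0, -0.124, 0, 0, 0, 0, 0, -0.124, 0, 0, 0, 0, 0, -0.124, 0, 0, 0, 0, 0, -0.124, 0, 0, 0, 0, 0, -0.124, 0, 0, 0, 0, 0, -0.124, -38, 12, 0, 0, 0, 0, -38, 12, 0, 0, 0, 0, -38, 12, 0, 0, 0, 0, -38, 12, 0, 0, 0, 0]
}}

```text
time: 6.08
position: [0.5273, 0.1502, 0.4154]
ee_rot: [0.736, 0.678, -0.0, -0.0]
wrist_force: [1.2, 0.5, -0.5]
width: 0.04
gripper_force: 0.0
```

Request:
{"method": "drive_tool", "body": {
  "rows": [-38, 11, 0, 0, 0, 0, -38, 11, 0, 0, 0, 0, -38, 11, 0, 0, 0, 0, -38, 11, 0, 0, 0, 0, -38, 11, 0, 0, 0, 0, -38, 11, 0, 0, 0, 0, -38, 11, 0, 0, 0, 0, -38, 11, 0, 0, 0, 0, -38, 11, 0, 0, 0, 0, -38, 11, 0, 0, 0, 0, -38, 11, 0, 0, 0, 0, 0, 0, 0, 0, 0, 0]
}}

```text
time: 7.08
position: [0.6108, -0.2846, 0.4127]
ee_rot: [0.74, 0.672, -0.004, 0.0]
wrist_force: [-0.4, -0.5, -0.2]
width: 0.0402
gripper_force: 0.0
```

```bash
python3 - <<'E'
from h import *
s=readout.sense();print(s['joint_positions'].round(3))
go([.622,-.306,.43],-.082)
save('wrist','w2')
E
```

```text
[-0.087  0.434  0.773  1.053 -0.296  1.761  0.484]
pos [ 0.6108 -0.2846  0.4127] shift mm [-20.3  13.1 -17.2] turn [-0.0051  0.0058 -0.0141] t 7.08 in final axes [-20.4  12.9 -17.3]
```

View pics/w2.png

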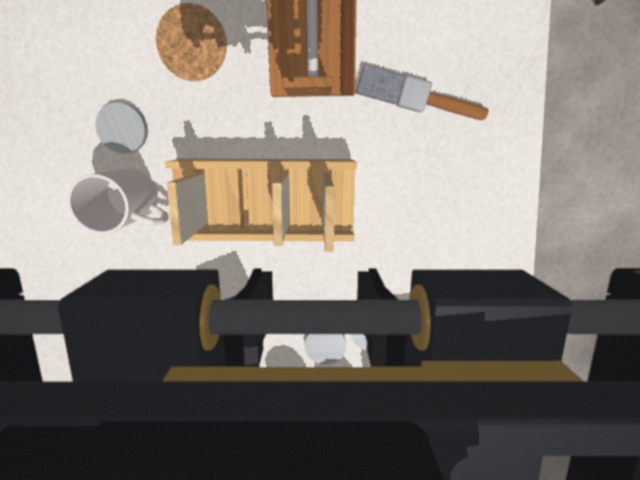

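The wrist view shows the three board tops in the block: far at about 329,215, middle at about 279,210 and near at about 176,210. I'll take their top edges from the depth data.

```bash
python3 - <<'E'
from h import *
v=V('w2');w=v.W.reshape(-1,3);w=w[np.isfinite(w[:,0])]
for n,x,z in [('far',(.6,.65),(.165,.185)),('mid',(.54,.59),(.145,.165)),('near',(.42,.47),(.145,.165))]:
    P=box(w,x,(-.36,-.22),z);print(n,rep(P),np.median(P,0).round(4),np.polyfit(P[:,1],P[:,0],1))
    P=P[P[:,2]>np.median(P[:,2])-.003];print(rep(P))
print('pix far top per mm?', v.ray(324,215,.172),v.ray(334,215,.172))
P=box(w,(.38,.7),(-.37,-.22),(.055,.072));print('walls',rep(P))
E
```

```text
far (635, array([ 624.2, -304. ]), 73.8, 10.5, 84.03, 'zmax', np.float64(0.1741)) [ 0.6242 -0.3033  0.1723] [0.10287426 0.65541891]
(626, array([ 624.2, -304.1]), 73.7, 10.4, 84.03, 'zmax', np.float64(0.1741))
mid (613, array([ 564.6, -298.1]), 75.2, 10.8, 84.44, 'zmax', np.float64(0.1539)) [ 0.5652 -0.2969  0.1521] [0.09633576 0.59370158]
(584, array([ 564.5, -298.3]), 74.9, 10.7, 84.39, 'zmax', np.float64(0.1539))
near (698, array([ 445.8, -285.7]), 74.8, 11.6, 83.19, 'zmax', np.float64(0.1539)) [ 0.447  -0.285   0.1519] [0.09698785 0.47431507]
(612, array([ 445.8, -285.7]), 74.8, 11.6, 83.19, 'zmax', np.float64(0.1539))
pix far top per mm? [ 0.61911046 -0.29878719  0.172     ] [ 0.63008355 -0.2998277   0.172     ]
walls (3101, array([ 523.4, -294.8]), 112.8, 282.4, 84.36, 'zmax', np.float64(0.0694))
```

Request:
{"method": "drive_tool", "body": {
  "rows": [-18, 12, 40, 0, 0, 0.004, 0, 0, 40, 0, 0, 0, 0, 0, 40, 0, 0, 0, 0, 0, 30, 0, 0, 0, 0, 0, 0, 0, 0, 0, 0, 0, 0, 0, 0, 0]
}}

```text
time: 7.63
position: [0.623, -0.2897, 0.268]
ee_rot: [0.737, 0.676, -0.0, -0.002]
wrist_force: [0.5, -0.1, 1.9]
width: 0.0403
gripper_force: 0.0
```

```bash
python3 - <<'E'
from h import *
go([.6242,-.304,.139],-.10)
E
```

```text
pos [ 0.623  -0.2897  0.268 ] shift mm [-14.4   2.7 129. ] turn [-0.0027 -0.0022  0.015 ] t 7.63 in final axes [-14.1   2.6 129. ]
```

Request:
{"method": "drive_tool", "body": {
  "rows": [-14, 3, 25, 0, 0, 0.012, 0, 0, 35, 0, 0, 0, 0, 0, 35, 0, 0, 0, 0, 0, 20, 0, 0, 0, 0, 0, 14, 0, 0, 0, 0, 0, 0, 0, 0, 0, 0, 0, 0, 0, 0, 0]
}}

```text
time: 8.22
position: [0.6263, -0.3065, 0.1422]
ee_rot: [0.741, 0.672, 0.001, 0.001]
wrist_force: [0.0, -0.3, -0.1]
width: 0.0401
gripper_force: 0.0
```

```bash
python3 - <<'E'
from h import *
go([.6242,-.304,.139],-.10)
E
```

```text
pos [ 0.6263 -0.3065  0.1422] shift mm [ 2.3 -2.4  3.2] turn [0.0027 0.0007 0.0018] t 8.22 in final axes [ 2.3 -2.4  3.2]
```

Request:
{"method": "drive_tool", "body": {
  "rows": [2, -2, 2, 0, 0, 0, 0, 0, 0, 0, 0, 0, 0, 0, 0, 0, 0, 0]
}}

```text
time: 8.47
position: [0.624, -0.3043, 0.1398]
ee_rot: [0.741, 0.671, 0.001, 0.001]
wrist_force: [0.1, -0.2, -0.4]
width: 0.04
gripper_force: 0.0
```

Request:
{"method": "drive_tool", "body": {
  "rows": [0, 0, 0, 0, 0, 0, 0, 0, 0, 0, 0, 0, 0, 0, 0, 0, 0, 0, 0, 0, 0, 0, 0, 0, 0, 0, 0, 0, 0, 0, 0, 0, 0, 0, 0, 0, 0, 0, 0, 0, 0, 0, 0, 0, 0, 0, 0, 0],
  "claw": 2
}}

```text
time: 9.13
position: [0.6232, -0.3041, 0.1378]
ee_rot: [0.741, 0.671, 0.0, -0.0]
wrist_force: [0.2, -0.0, 0.1]
width: 0.0098
gripper_force: 30.0
```

Request:
{"method": "drive_tool", "body": {
  "rows": [0, 0, -10, 0, 0, 0, 0, 0, -20, 0, 0, 0, 0, 0, -30, 0, 0, 0, 0, 0, -40, 0, 0, 0, 0, 0, -40, 0, 0, 0, 0, 0, -40, 0, 0, 0, 0, 0, 0, 0, 0, 0]
}}

```text
time: 9.72
position: [0.6251, -0.3063, 0.3284]
ee_rot: [0.741, 0.671, 0.003, 0.007]
wrist_force: [1.5, -1.0, 0.1]
width: 0.0097
gripper_force: 30.0
```

```bash
cat >> h.py <<'E'
O=np.array([.629,.042]);YR=-.082
def rk(x,y,z): 
    c,s=np.cos(YR),np.sin(YR); return [O[0]+x*c-y*s,O[1]+x*s+y*c,z]
def place(y,L,xf=.041,up=.1,t=.244):
    """L: bottom edge distance below TCP along board"""
    s,c=np.sin(t),np.cos(t); p=rk(xf-.005*c-L*s,y,.018+.005*s+L*c+up); print(np.round(p,4)); go(p,YR,-t)
E
python3 - <<'E'
from h import *
place(.085,.126)
s=readout.sense();print(s['joint_positions'].round(3))
E
```

```text
[0.6417 0.1262 0.2415]
pos [ 0.6251 -0.3063  0.3284] shift mm [432.5 -27.4  84.4] turn [-0.2308  0.0071 -0.0162] t 9.72 in final axes [432.4 -39.4  79.8]
[-0.081  0.461  0.764  1.191 -0.315  1.591  0.518]
```

Request:
{"method": "drive_tool", "body": {
  "rows": [36, -1, 0, 0, 0, -0.008, 36, -1, 0, 0, 0, -0.008, 36, -1, 0, 0, 0, 0, 36, -1, 0, 0, 0, 0, 36, 0, 0, 0, 0, 0, 36, 0, 0, 0, 0, 0, 36, 0, 0, 0, 0, 0, 36, 0, 0, -0.06, 0, 0, 36, 0, 0, -0.06, 0, 0, 36, 0, 0, -0.06, 0, 0, 36, 0, 0, -0.055, 0, 0, 36, 0, 0, 0, 0, 0]
}}

```text
time: 10.72
position: [0.6538, 0.1284, 0.3185]
ee_rot: [0.731, 0.673, 0.081, 0.086]
wrist_force: [0.2, -0.5, -0.6]
width: 0.0102
gripper_force: 30.0
```

```bash
python3 - <<'E'
from h import *
place(.085,.126)
s=readout.sense();print(s['joint_positions'].round(3),s['gripper_force'],s['width'])
E
```

```text
[0.6417 0.1262 0.2415]
pos [0.6538 0.1284 0.3185] shift mm [ -3.3 -29.6  72.1] turn [-0.0079 -0.0023 -0.0008] t 10.72 in final axes [ -3.1 -30.2  71.9]
[-0.81   0.17   0.614  1.515 -0.033  1.261 -0.29 ] 29.9988245498389 0.010181902013368193
```

Request:
{"method": "drive_tool", "body": {
  "rows": [-3, -15, 20, -0.008, 0, 0, 0, -15, 25, 0, 0, 0, 0, 0, 27, 0, 0, 0, 0, 0, 0, 0, 0, 0, 0, 0, 0, 0, 0, 0, 0, 0, 0, 0, 0, 0]
}}

```text
time: 11.22
position: [0.6447, 0.1244, 0.2428]
ee_rot: [0.731, 0.672, 0.083, 0.09]
wrist_force: [0.3, -0.0, -0.0]
width: 0.0097
gripper_force: 30.0
```

```bash
python3 - <<'E'
from h import *
place(.085,.126,up=.02)
save('side','side3')
cv2.imwrite('pics/c3.png',cv2.resize(V('side3').p[120:320,190:430],(720,600),interpolation=cv2.INTER_CUBIC))
E
```

```text
[0.6417 0.1262 0.1615]
pos [0.6447 0.1244 0.2428] shift mm [  1.5 -22.8  78.2] turn [ 0.0012 -0.0002 -0.002 ] t 11.22 in final axes [  1.6 -22.7  78.2]
```

View pics/c3.png

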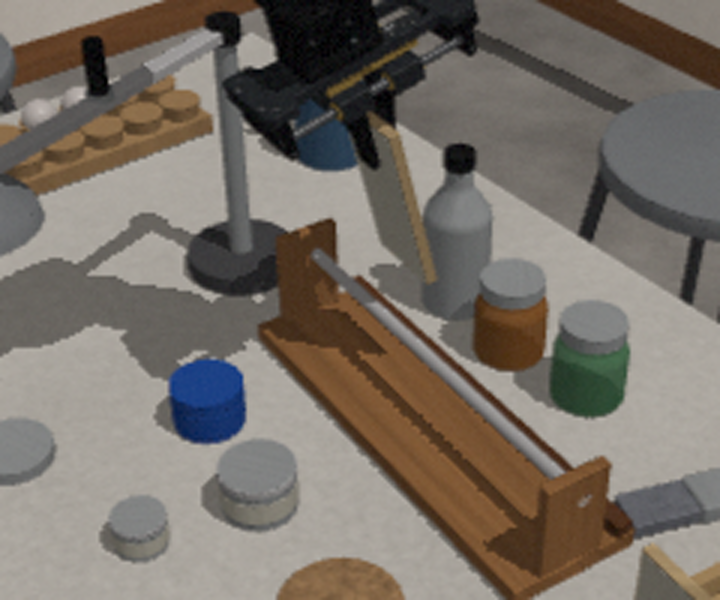

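The crop shows the held board leaning the right way above the gap between rail and batten, clear of the flask, jars and lamp.

Request:
{"method": "drive_tool", "body": {
  "rows": [1, -6, 20, 0, 0, 0, 0, -6, 20, 0, 0, 0, 0, -6, 20, 0, 0, 0, 0, -5, 18, 0, 0, 0, 0, 0, 0, 0, 0, 0, 0, 0, 0, 0, 0, 0]
}}

```text
time: 11.77
position: [0.6408, 0.1259, 0.1607]
ee_rot: [0.73, 0.672, 0.082, 0.089]
wrist_force: [-0.0, -0.4, 0.2]
width: 0.0096
gripper_force: 30.0
```

```bash
python3 - <<'E'
from h import *
place(.085,.126,up=.0)
save('side','side3'); save('scene','scene3')
# board bottom & rack in rack frame
c,s=np.cos(YR),np.sin(YR);Rm=np.array([[c,s],[-s,c]])
for n in ['side3','scene3']:
    w=cloud(n); q=w.copy(); q[:,:2]=(w[:,:2]-O)@Rm.T
    for k,y in [('board',(.06,.11)),('free',(-.1,0))]:
        P=box(q,(-.08,.08),y,(.0,.2)); 
        for z in np.arange(.01,.16,.01):
            a=P[abs(P[:,2]-z)<.004]
            if len(a)>3: print(n,k,round(z,3),(np.percentile(a[:,0],[5,50,95])*1000).round(1),len(a))
E
```

```text
[0.6417 0.1262 0.1415]
pos [0.6408 0.1259 0.1607] shift mm [ 0.4 -3.8 18.8] turn [-0.0003  0.0002 -0.0013] t 11.77 in final axes [ 0.4 -3.8 18.8]
side3 board 0.01 [-55.8 -54.6 -53.7] 19
side3 board 0.02 [-52.4  -9.1  37.8] 418
side3 board 0.03 [53.1 56.1 60.1] 14
side3 board 0.07 [21.3 21.9 22.1] 4
side3 board 0.08 [-0.9 18.  20. ] 27
side3 board 0.09 [-0.2  6.  16.8] 65
side3 board 0.1 [12.9 14.  14.9] 16
side3 board 0.11 [10.6 11.8 13.3] 16
side3 board 0.12 [ 7.9  9.2 10.1] 16
side3 board 0.13 [5.2 6.4 7.6] 17
side3 board 0.14 [2.6 3.2 6. ] 10
side3 board 0.15 [-7.6  0.6  3.3] 13
side3 free 0.01 [-56.  -54.8 -53.7] 54
side3 free 0.02 [-52.5  -8.2  38.1] 1066
side3 free 0.03 [51.5 56.  60.8] 92
side3 free 0.08 [-0.5  0.6  3.8] 29
side3 free 0.09 [-0.4  4.   9. ] 110
scene3 board 0.01 [16.8 62.  68.6] 34
scene3 board 0.02 [15.8 26.9 63.3] 80
scene3 board 0.03 [44.6 54.1 64.8] 63
scene3 board 0.04 [33.1 35.9 51.4] 17
scene3 board 0.05 [32.9 37.3 42.2] 47
scene3 board 0.06 [29.9 35.1 40.3] 50
scene3 board 0.07 [28.1 32.6 39.1] 57
scene3 board 0.08 [23.9 30.7 35.9] 45
scene3 board 0.09 [23.4 28.3 33.5] 48
scene3 board 0.1 [19.1 25.7 31.1] 55
scene3 board 0.11 [18.1 22.9 26.9] 55
scene3 board 0.12 [15.7 20.3 24.9] 49
scene3 board 0.13 [10.7 17.5 22.8] 63
scene3 board 0.14 [10.  15.4 23.3] 59
scene3 board 0.15 [ 7.2 13.2 16.9] 47
scene3 free 0.01 [-57.2  55.8  67.2] 72
scene3 free 0.02 [-48.3  -5.5  60.2] 651
scene3 free 0.03 [43.3 53.8 63.1] 164
scene3 free 0.04 [56.1 62.  64.9] 6
scene3 free 0.08 [ 4.   9.1 12.7] 44
scene3 free 0.09 [ 3.1  9.  15.9] 82
```

Request:
{"method": "drive_tool", "body": {
  "rows": [0, -2, 9, 0, 0, 0, 0, -1, 5, 0, 0, 0, 0, -1, 4, 0, 0, 0, 0, 0, 0, 0, 0, 0, 0, 0, 0, 0, 0, 0]
}}

```text
time: 12.28
position: [0.641, 0.1261, 0.1413]
ee_rot: [0.73, 0.672, 0.082, 0.089]
wrist_force: [-0.2, 0.7, 0.3]
width: 0.0092
gripper_force: 30.0
```

Request:
{"method": "drive_tool", "body": {
  "rows": [0, -0.5, 2, 0, 0, 0, 0, 0, 0, 0, 0, 0, 0, 0, 0, 0, 0, 0]
}}

```text
time: 12.53
position: [0.6413, 0.1262, 0.1412]
ee_rot: [0.73, 0.672, 0.083, 0.089]
wrist_force: [-5.3, -0.5, 11.3]
width: 0.0099
gripper_force: 30.0
```

Request:
{"method": "drive_tool", "body": {
  "rows": [0, 3, 0.2, 0, 0, 0, 0, 0, 0, 0, 0, 0, 0, 0, 0, 0, 0, 0]
}}

```text
time: 12.78
position: [0.6441, 0.1262, 0.1412]
ee_rot: [0.73, 0.672, 0.083, 0.089]
wrist_force: [-3.8, -0.7, 6.5]
width: 0.0101
gripper_force: 30.0
```

Request:
{"method": "drive_tool", "body": {
  "rows": [0, 2, 0.2, 0, 0, 0, 0, 0, 0, 0, 0, 0, 0, 0, 0, 0, 0, 0]
}}

```text
time: 13.03
position: [0.6457, 0.1262, 0.1412]
ee_rot: [0.73, 0.672, 0.083, 0.089]
wrist_force: [-2.9, 1.1, 7.5]
width: 0.0097
gripper_force: 30.0
```

Request:
{"method": "drive_tool", "body": {
  "rows": [0, 2, 0, 0, 0, 0, 0, 0, 0, 0, 0, 0, 0, 0, 0, 0, 0, 0]
}}

```text
time: 13.28
position: [0.6471, 0.1262, 0.1413]
ee_rot: [0.73, 0.672, 0.082, 0.088]
wrist_force: [-4.2, 0.9, 7.7]
width: 0.0098
gripper_force: 30.0
```

Request:
{"method": "drive_tool", "body": {
  "rows": [0, -4, 0.1, -0.032, 0, 0, 0, -4, 0.1, -0.032, 0, 0, 0, -4, 0.1, -0.032, 0, 0, 0, 0, 0, 0, 0, 0, 0, 0, 0, 0, 0, 0]
}}

```text
time: 13.7
position: [0.6356, 0.1273, 0.1382]
ee_rot: [0.725, 0.668, 0.115, 0.123]
wrist_force: [-6.6, 0.6, 9.5]
width: 0.0095
gripper_force: 30.0
```

Request:
{"method": "drive_tool", "body": {
  "rows": [0, 0, 0, 0, 0, 0, 0, 0, 0, 0, 0, 0, 0, 0, 0, 0, 0, 0, 0, 0, 0, 0, 0, 0, 0, 0, 0, 0, 0, 0],
  "claw": 30
}}

```text
time: 14.12
position: [0.6361, 0.1261, 0.1366]
ee_rot: [0.725, 0.667, 0.114, 0.124]
wrist_force: [-0.3, 0.3, 0.0]
width: 0.0286
gripper_force: 0.0
```

Request:
{"method": "drive_tool", "body": {
  "rows": [0, 0, -10, 0, 0, 0, 0, 0, -20, 0, 0, 0, 0, 0, -30, 0, 0, 0, 0, 0, -35, 0, 0, 0, 0, 0, -40, 0, 0, 0, 0, 0, -40, 0, 0, 0]
}}

```text
time: 14.62
position: [0.5772, 0.1304, 0.3039]
ee_rot: [0.726, 0.667, 0.114, 0.124]
wrist_force: [1.2, 0.9, 0.8]
width: 0.0296
gripper_force: 0.0
```

```bash
cat >> h.py <<'E'
def toR(w):
    c,s=np.cos(YR),np.sin(YR);q=w.copy();q[:,:2]=(w[:,:2]-O)@np.array([[c,s],[-s,c]]).T;return q
def chk(y,tag):
    """leaning board's upper front face, from scene camera"""
    save('scene',tag);q=toR(cloud(tag));P=box(q,(-.08,.06),(y-.055,y+.055),(.045,.185));P=P[P[:,0]>.052-.36*P[:,2]-.012]
    f=np.polyfit(P[:,2],P[:,0],1);r=P[:,0]-np.polyval(f,P[:,2]);P=P[abs(r)<.006];f=np.polyfit(P[:,2],P[:,0],1)
    print('tilt deg',np.degrees(np.arctan(-f[0])).round(1),'y',np.percentile(P[:,1],[1,50,99]).round(4),'top',np.percentile(P[:,2],99).round(4),'x at z=.08',np.polyval(f,.08).round(4),len(P))
E
python3 - <<'E'
from h import *
chk(.085,'scene4');go([.5645,-.298,.25],-.10);s=readout.sense();print(s['joint_positions'].round(3))
E
```

```text
tilt deg 19.8 y [0.0485 0.085  0.1225] top 0.173 x at z=.08 0.0234 1211
pos [0.5792 0.1324 0.3133] shift mm [-430.7   -0.8   63.2] turn [ 0.349  -0.0113  0.0158] t 14.67 in final axes [-429.7   28.3   63.3]
[-0.958 -0.109  0.563  1.784  0.228  1.141 -0.535]
```

Request:
{"method": "drive_tool", "body": {
  "rows": [-36, 0, 0, 0.1, 0, 0, -36, 0, 0, 0.1, 0, 0, -36, 0, 0, 0.1, 0, 0, -36, 0, 0, 0.05, 0, 0.016, -36, 0, 0, 0, 0, 0, -36, 0, 0, 0, 0, 0, -36, 0, 0, 0, 0, 0, -36, 0, 0, 0, 0, 0, -36, 0, 0, 0, 0, 0, -36, 0, 0, 0, 0, 0, -36, 0, 0, 0, 0, 0, -34, 0, 0, 0, 0, 0],
  "claw": 40
}}

```text
time: 15.67
position: [0.5374, -0.2989, 0.3026]
ee_rot: [0.741, 0.671, -0.003, -0.004]
wrist_force: [1.1, -0.5, 0.8]
width: 0.0402
gripper_force: 0.0
```

```bash
python3 - <<'E'
from h import *
go([.5645,-.298,.22],-.10);s=readout.sense();print(s['joint_positions'].round(3))
E
```

```text
pos [ 0.5374 -0.2989  0.3026] shift mm [ 3.5 27.8 82.3] turn [-0.0102  0.      0.0008] t 15.67 in final axes [ 3.6 26.9 82.6]
[-0.288  0.321  0.964  1.45  -0.257  1.515  0.57 ]
```

Request:
{"method": "drive_tool", "body": {
  "rows": [4, 14, 30, -0.01, 0, 0, 0, 13, 30, 0, 0, 0, 0, 0, 22, 0, 0, 0, 0, 0, 0, 0, 0, 0, 0, 0, 0, 0, 0, 0]
}}

```text
time: 16.08
position: [0.5642, -0.2952, 0.2194]
ee_rot: [0.741, 0.671, -0.001, -0.001]
wrist_force: [0.7, -0.5, 0.7]
width: 0.0403
gripper_force: 0.0
```

```bash
python3 - <<'E'
from h import *
go([.5645,-.298,.12],-.10)
E
```

```text
pos [ 0.5642 -0.2952  0.2194] shift mm [-2.8  0.9 99.4] turn [-0.0032 -0.0004  0.001 ] t 16.08 in final axes [-2.7  0.6 99.4]
```

Request:
{"method": "drive_tool", "body": {
  "rows": [-3, 1, 30, 0, 0, 0, 0, 0, 30, 0, 0, 0, 0, 0, 25, 0, 0, 0, 0, 0, 14, 0, 0, 0, 0, 0, 0, 0, 0, 0, 0, 0, 0, 0, 0, 0]
}}

```text
time: 16.58
position: [0.5661, -0.299, 0.1224]
ee_rot: [0.741, 0.671, 0.0, 0.0]
wrist_force: [1.1, 0.5, 0.5]
width: 0.0398
gripper_force: 0.0
```

Request:
{"method": "drive_tool", "body": {
  "rows": [0, 0, 0, 0, 0, 0, 0, 0, 0, 0, 0, 0, 0, 0, 0, 0, 0, 0, 0, 0, 0, 0, 0, 0, 0, 0, 0, 0, 0, 0, 0, 0, 0, 0, 0, 0, 0, 0, 0, 0, 0, 0, 0, 0, 0, 0, 0, 0],
  "claw": 2
}}

```text
time: 17.25
position: [0.5656, -0.2986, 0.1211]
ee_rot: [0.741, 0.671, -0.0, -0.0]
wrist_force: [0.3, 0.1, 2.0]
width: 0.0096
gripper_force: 30.0
```

Request:
{"method": "drive_tool", "body": {
  "rows": [0, 0, -10, 0, 0, 0, 0, 0, -20, 0, 0, 0, 0, 0, -30, 0, 0, 0, 0, 0, -40, 0, 0, 0, 0, 0, -40, 0, 0, 0, 0, 0, -40, 0, 0, 0, 0, 0, -10, 0, 0, 0]
}}

```text
time: 17.83
position: [0.567, -0.3005, 0.3182]
ee_rot: [0.741, 0.671, 0.002, 0.004]
wrist_force: [1.0, -0.5, -0.4]
width: 0.0098
gripper_force: 30.0
```

```bash
python3 - <<'E'
from h import *
place(-.015,.109);s=readout.sense();print(s['joint_positions'].round(3))
E
```

```text
[0.6376 0.0262 0.225 ]
pos [ 0.567  -0.3005  0.3182] shift mm [332.4  37.1  92.5] turn [-0.236   0.0051 -0.0169] t 17.83 in final axes [331.5  19.8 100.9]
[-0.253  0.372  0.951  1.368 -0.302  1.544  0.57 ]
```

Request:
{"method": "drive_tool", "body": {
  "rows": [33, 4, 0, 0, 0, -0.008, 33, 4, 0, 0, 0, -0.008, 33, 4, 0, 0, 0, 0, 33, 4, 0, 0, 0, 0, 33, 4, 0, 0, 0, 0, 33, 4, 0, 0, 0, 0, 33, 3, 0, -0.06, 0, 0, 33, 3, 0, -0.06, 0, 0, 33, 3, 0, -0.06, 0, 0, 33, 3, 0, -0.056, 0, 0, 0, 0, 20, 0, 0, 0, 0, 0, 0, 0, 0, 0]
}}

```text
time: 18.83
position: [0.6319, 0.031, 0.2892]
ee_rot: [0.729, 0.675, 0.078, 0.084]
wrist_force: [-0.6, 0.2, -2.5]
width: 0.0098
gripper_force: 30.0
```

```bash
python3 - <<'E'
from h import *
place(-.015,.109,up=.03)
E
```

```text
[0.6376 0.0262 0.155 ]
pos [0.6319 0.031  0.2892] shift mm [ -4.3 -24.8 132. ] turn [-0.0142 -0.0015  0.0055] t 18.83 in final axes [ -4.2 -26.6 131.6]
```

Request:
{"method": "drive_tool", "body": {
  "rows": [-4, -4, 25, -0.014, 0, 0.005, 0, -4, 25, 0, 0, 0, 0, -5, 25, 0, 0, 0, 0, -5, 25, 0, 0, 0, 0, -5, 20, 0, 0, 0, 0, -3, 11, 0, 0, 0, 0, 0, 0, 0, 0, 0, 0, 0, 0, 0, 0, 0]
}}

```text
time: 19.5
position: [0.6408, 0.0212, 0.1594]
ee_rot: [0.732, 0.67, 0.084, 0.091]
wrist_force: [-0.0, 0.6, -0.8]
width: 0.0095
gripper_force: 30.0
```

```bash
python3 - <<'E'
from h import *
place(-.015,.109,up=.0);s=readout.sense();print(s['gripper_force'],s['width'])
E
```

```text
[0.6376 0.0262 0.125 ]
pos [0.6408 0.0212 0.1594] shift mm [  4.7 -12.   32.5] turn [ 0.0049  0.0011 -0.0073] t 19.5 in final axes [  4.8 -11.8  32.6]
29.975515025435016 0.009479670024153824
```

Request:
{"method": "drive_tool", "body": {
  "rows": [4, -5, 12, 0, 0, -0.006, 0, -5, 12, 0, 0, 0, 0, -2, 6, 0, 0, 0, 0, 0, 0, 0, 0, 0, 0, 0, 0, 0, 0, 0]
}}

```text
time: 19.92
position: [0.637, 0.0267, 0.1273]
ee_rot: [0.73, 0.672, 0.084, 0.092]
wrist_force: [0.9, 0.4, -1.0]
width: 0.0097
gripper_force: 30.0
```

Request:
{"method": "drive_tool", "body": {
  "rows": [0, -0.5, 2.5, 0, 0, 0, 0, 0, 0, 0, 0, 0, 0, 0, 0, 0, 0, 0]
}}

```text
time: 20.17
position: [0.6373, 0.0266, 0.125]
ee_rot: [0.73, 0.672, 0.085, 0.092]
wrist_force: [-0.6, 0.5, -1.3]
width: 0.0096
gripper_force: 30.0
```

Request:
{"method": "drive_tool", "body": {
  "rows": [0, -0.5, 2, 0, 0, 0, 0, 0, 0, 0, 0, 0, 0, 0, 0, 0, 0, 0]
}}

```text
time: 20.42
position: [0.6378, 0.0266, 0.1248]
ee_rot: [0.73, 0.672, 0.085, 0.091]
wrist_force: [-6.7, -0.1, 12.2]
width: 0.0102
gripper_force: 30.0
```

Request:
{"method": "drive_tool", "body": {
  "rows": [0, 3, 0.2, 0, 0, 0, 0, 0, 0, 0, 0, 0, 0, 2, 0, 0, 0, 0, 0, 0, 0, 0, 0, 0, 0, 0, 0, 0, 0, 0]
}}

```text
time: 20.83
position: [0.6423, 0.0264, 0.1249]
ee_rot: [0.73, 0.672, 0.085, 0.091]
wrist_force: [-3.9, 0.2, 7.6]
width: 0.0098
gripper_force: 30.0
```

Request:
{"method": "drive_tool", "body": {
  "rows": [0, 1, 0, 0, 0, 0, 0, 0, 0, 0, 0, 0, 0, 0, 0, 0, 0, 0]
}}

```text
time: 21.08
position: [0.6426, 0.0264, 0.1249]
ee_rot: [0.73, 0.672, 0.084, 0.091]
wrist_force: [-5.7, 0.1, 8.5]
width: 0.0099
gripper_force: 30.0
```

Request:
{"method": "drive_tool", "body": {
  "rows": [0, -3.5, 0.1, -0.032, 0, 0, 0, -3.5, 0.1, -0.032, 0, 0, 0, -3.5, 0.1, -0.032, 0, 0, 0, 0, 0, 0, 0, 0, 0, 0, 0, 0, 0, 0]
}}

```text
time: 21.5
position: [0.6325, 0.0273, 0.1222]
ee_rot: [0.725, 0.667, 0.117, 0.125]
wrist_force: [-8.5, 0.5, 13.4]
width: 0.0097
gripper_force: 30.0
```

Request:
{"method": "drive_tool", "body": {
  "rows": [0, 0, 0, 0, 0, 0, 0, 0, 0, 0, 0, 0, 0, 0, 0, 0, 0, 0, 0, 0, 0, 0, 0, 0, 0, 0, 0, 0, 0, 0],
  "claw": 30
}}

```text
time: 21.92
position: [0.6328, 0.0269, 0.1203]
ee_rot: [0.725, 0.667, 0.116, 0.126]
wrist_force: [0.5, 0.5, 0.7]
width: 0.0289
gripper_force: 0.0
```

Request:
{"method": "drive_tool", "body": {
  "rows": [0, 0, -10, 0, 0, 0, 0, 0, -20, 0, 0, 0, 0, 0, -30, 0, 0, 0, 0, 0, -40, 0, 0, 0, 0, 0, -40, 0, 0, 0, 0, 0, -40, 0, 0, 0]
}}

```text
time: 22.42
position: [0.5712, 0.0313, 0.2913]
ee_rot: [0.725, 0.667, 0.116, 0.126]
wrist_force: [1.3, 1.2, -0.8]
width: 0.0301
gripper_force: 0.0
```

```bash
python3 - <<'E'
from h import *
chk(-.015,'scene5');chk(.085,'scene5b');go([.4458,-.2857,.22],-.10);s=readout.sense();print(s['joint_positions'].round(3))
E
```

```text
tilt deg 19.9 y [-0.0508 -0.014   0.024 ] top 0.1541 x at z=.08 0.0233 1019
tilt deg 19.9 y [0.0485 0.085  0.1223] top 0.173 x at z=.08 0.0233 1210
pos [0.5744 0.0329 0.2973] shift mm [-328.5 -122.1   34.5] turn [ 0.3551 -0.0107  0.0176] t 22.52 in final axes [-329.8  -96.2   77.3]
[-1.015 -0.22   0.756  1.869  0.287  1.104 -0.414]
```

Request:
{"method": "drive_tool", "body": {
  "rows": [-33, 0, 0, 0.1, 0, 0, -33, 0, 0, 0.1, 0, 0, -33, 0, 0, 0.1, 0, 0, -33, -10, 0, 0.055, 0, 0.017, -33, -12, 0, 0, 0, 0, -33, -12, 0, 0, 0, 0, -33, -12, 0, 0, 0, 0, -33, -12, 0, 0, 0, 0, -33, -12, 0, 0, 0, 0, -33, -10, 0, 0, 0, 0, 0, 0, 0, 0, 0, 0],
  "claw": 40
}}

```text
time: 23.43
position: [0.4568, -0.2955, 0.2896]
ee_rot: [0.746, 0.666, -0.003, -0.001]
wrist_force: [-1.1, -0.8, 0.3]
width: 0.0402
gripper_force: 0.0
```

```bash
python3 - <<'E'
from h import *
go([.4458,-.2857,.22],-.10);s=readout.sense();print(s['joint_positions'].round(3))
E
```

```text
pos [ 0.4568 -0.2955  0.2896] shift mm [  8.8 -11.7  69.7] turn [-0.0053  0.004  -0.0122] t 23.43 in final axes [  8.6 -11.9  69.6]
[-0.567  0.121  1.192  1.653 -0.107  1.447  0.524]
```

Request:
{"method": "drive_tool", "body": {
  "rows": [4, -6, 20, -0.005, 0, -0.006, 4, -6, 20, 0, 0, -0.006, 0, 0, 10, 0, 0, 0, 0, 0, 0, 0, 0, 0]
}}

```text
time: 23.77
position: [0.4497, -0.2768, 0.2373]
ee_rot: [0.737, 0.676, -0.001, -0.002]
wrist_force: [0.3, 0.1, -0.0]
width: 0.0397
gripper_force: 0.0
```

```bash
python3 - <<'E'
from h import *
go([.4458,-.2857,.12],-.10);s=readout.sense();print(s['joint_positions'].round(3))
E
```

```text
pos [ 0.4497 -0.2768  0.2373] shift mm [ -9.3  -2.7 117.3] turn [-0.0032 -0.0011  0.0129] t 23.77 in final axes [ -9.2  -2.9 117.3]
[-0.605  0.087  1.179  1.771 -0.082  1.341  0.504]
```

Request:
{"method": "drive_tool", "body": {
  "rows": [-8, -3, 25, 0, 0, 0.012, 0, 0, 30, 0, 0, 0, 0, 0, 25, 0, 0, 0, 0, 0, 0, 0, 0, 0, 0, 0, 0, 0, 0, 0]
}}

```text
time: 24.18
position: [0.447, -0.286, 0.1596]
ee_rot: [0.742, 0.671, -0.001, -0.0]
wrist_force: [1.0, -0.8, 1.1]
width: 0.0401
gripper_force: 0.0
```

```bash
python3 - <<'E'
from h import *
go([.4458,-.2857,.12],-.10);s=readout.sense();print(s['joint_positions'].round(3))
E
```

```text
pos [ 0.447  -0.286   0.1596] shift mm [ 0.2 -1.1 39.6] turn [-0.0019  0.0017  0.0001] t 24.18 in final axes [ 0.1 -1.2 39.6]
[-0.514  0.209  1.156  1.87  -0.203  1.195  0.609]
```

Request:
{"method": "drive_tool", "body": {
  "rows": [0, -1, 20, 0, 0, 0, 0, 0, 19, 0, 0, 0, 0, 0, 0, 0, 0, 0, 0, 0, 0, 0, 0, 0]
}}

```text
time: 24.52
position: [0.4469, -0.2861, 0.122]
ee_rot: [0.741, 0.671, -0.0, 0.001]
wrist_force: [-1.4, 0.7, 1.0]
width: 0.0403
gripper_force: 0.0
```

Request:
{"method": "drive_tool", "body": {
  "rows": [0, 0, 0, 0, 0, 0, 0, 0, 0, 0, 0, 0, 0, 0, 0, 0, 0, 0, 0, 0, 0, 0, 0, 0, 0, 0, 0, 0, 0, 0, 0, 0, 0, 0, 0, 0, 0, 0, 0, 0, 0, 0, 0, 0, 0, 0, 0, 0],
  "claw": 2
}}

```text
time: 25.18
position: [0.4462, -0.2857, 0.1208]
ee_rot: [0.741, 0.671, 0.0, 0.0]
wrist_force: [0.1, 0.9, 3.4]
width: 0.0098
gripper_force: 30.0
```

Request:
{"method": "drive_tool", "body": {
  "rows": [0, 0, -10, 0, 0, 0, 0, 0, -20, 0, 0, 0, 0, 0, -30, 0, 0, 0, 0, 0, -40, 0, 0, 0, 0, 0, -40, 0, 0, 0, 0, 0, -40, 0, 0, 0, 0, 0, 0, 0, 0, 0]
}}

```text
time: 25.77
position: [0.4486, -0.2883, 0.3081]
ee_rot: [0.742, 0.671, 0.003, 0.005]
wrist_force: [-0.6, 0.1, -0.2]
width: 0.0098
gripper_force: 30.0
```

```bash
python3 - <<'E'
from h import *
place(-.115,.109);s=readout.sense();print(s['joint_positions'].round(3))
E
```

```text
[ 0.6294 -0.0734  0.225 ]
pos [ 0.4486 -0.2883  0.3081] shift mm [232.1 157.3  84.5] turn [-0.2322  0.0045 -0.0181] t 25.77 in final axes [228.9 137.6 119.9]
[-0.609  0.021  1.165  1.657 -0.023  1.464  0.458]
```

Request:
{"method": "drive_tool", "body": {
  "rows": [23, 16, 0, 0, 0, -0.008, 23, 16, 0, 0, 0, -0.008, 23, 16, 0, 0, 0, 0, 23, 16, 0, 0, 0, 0, 23, 16, 0, 0, 0, 0, 23, 16, 0, 0, 0, 0, 23, 16, 0, -0.06, 0, 0, 23, 16, 0, -0.06, 0, 0, 23, 16, 0, -0.06, 0, 0, 23, 13, 0, -0.05, 0, 0, 0, 0, 0, 0, 0, 0, 0, 0, 0, 0, 0, 0]
}}

```text
time: 26.77
position: [0.6215, -0.0677, 0.3055]
ee_rot: [0.73, 0.674, 0.078, 0.084]
wrist_force: [-0.3, 0.3, -1.1]
width: 0.0102
gripper_force: 30.0
```

```bash
python3 - <<'E'
from h import *
place(-.115,.109,up=.04);s=readout.sense();print(s['joint_positions'].round(3))
E
```

```text
[ 0.6294 -0.0734  0.165 ]
pos [ 0.6215 -0.0677  0.3055] shift mm [ -5.1 -23.8 138.7] turn [-0.0149 -0.0007  0.0021] t 26.77 in final axes [ -5.  -25.8 138.3]
[-0.89   0.083  1.023  1.644 -0.086  1.226  0.063]
```

Request:
{"method": "drive_tool", "body": {
  "rows": [-3, -4, 25, -0.012, 0, 0, 0, -4, 25, 0, 0, 0, 0, -5, 25, 0, 0, 0, 0, -5, 25, 0, 0, 0, 0, -6, 25, 0, 0, 0, 0, -2, 10, 0, 0, 0, 0, 0, 0, 0, 0, 0, 0, 0, 0, 0, 0, 0]
}}

```text
time: 27.43
position: [0.6284, -0.0747, 0.1689]
ee_rot: [0.731, 0.671, 0.081, 0.089]
wrist_force: [-0.2, -0.1, -1.4]
width: 0.0098
gripper_force: 30.0
```

```bash
python3 - <<'E'
from h import *
place(-.115,.109,up=.0);s=readout.sense();print(s['gripper_force'],s['width'])
E
```

```text
[ 0.6294 -0.0734  0.125 ]
pos [ 0.6284 -0.0747  0.1689] shift mm [ 1.4 -9.7 42.9] turn [-0.0019  0.0019 -0.0028] t 27.43 in final axes [ 1.4 -9.8 42.9]
29.972730400040746 0.009768782256004301
```

Request:
{"method": "drive_tool", "body": {
  "rows": [1, -3, 14, 0, 0, 0, 0, -3, 14, 0, 0, 0, 0, -2, 8, 0, 0, 0, 0, -1, 5, 0, 0, 0, 0, 0, 0, 0, 0, 0, 0, 0, 0, 0, 0, 0]
}}

```text
time: 27.93
position: [0.6301, -0.0728, 0.1274]
ee_rot: [0.731, 0.672, 0.082, 0.089]
wrist_force: [-0.2, -0.7, -0.4]
width: 0.0097
gripper_force: 30.0
```

Request:
{"method": "drive_tool", "body": {
  "rows": [0, -0.5, 2.5, 0, 0, 0, 0, 0, 0, 0, 0, 0, 0, 0, 0, 0, 0, 0]
}}

```text
time: 28.18
position: [0.6305, -0.0727, 0.1248]
ee_rot: [0.731, 0.672, 0.082, 0.09]
wrist_force: [0.5, 0.4, -0.2]
width: 0.01
gripper_force: 30.0
```

Request:
{"method": "drive_tool", "body": {
  "rows": [0, -0.5, 2, 0, 0, 0, 0, 0, 0, 0, 0, 0, 0, 0, 0, 0, 0, 0]
}}

```text
time: 28.43
position: [0.631, -0.0729, 0.1246]
ee_rot: [0.731, 0.672, 0.083, 0.089]
wrist_force: [-6.9, 1.6, 14.7]
width: 0.0095
gripper_force: 30.0
```

Request:
{"method": "drive_tool", "body": {
  "rows": [0, 3, 0.2, 0, 0, 0, 0, 0, 0, 0, 0, 0, 0, 1.5, 0, 0, 0, 0, 0, 0, 0, 0, 0, 0, 0, 0, 0, 0, 0, 0]
}}

```text
time: 28.85
position: [0.6341, -0.0731, 0.1248]
ee_rot: [0.731, 0.672, 0.082, 0.088]
wrist_force: [-8.4, 0.5, 14.4]
width: 0.0098
gripper_force: 30.0
```

Request:
{"method": "drive_tool", "body": {
  "rows": [0, -3.5, 0.1, -0.032, 0, 0, 0, -3.5, 0.1, -0.032, 0, 0, 0, -3.5, 0.1, -0.032, 0, 0, 0, 0, 0, 0, 0, 0, 0, 0, 0, 0, 0, 0]
}}

```text
time: 29.27
position: [0.6246, -0.0723, 0.122]
ee_rot: [0.726, 0.667, 0.115, 0.124]
wrist_force: [-8.3, 0.5, 16.5]
width: 0.0099
gripper_force: 30.0
```

Request:
{"method": "drive_tool", "body": {
  "rows": [0, 0, 0, 0, 0, 0, 0, 0, 0, 0, 0, 0, 0, 0, 0, 0, 0, 0, 0, 0, 0, 0, 0, 0, 0, 0, 0, 0, 0, 0],
  "claw": 30
}}

```text
time: 29.68
position: [0.6239, -0.072, 0.1193]
ee_rot: [0.726, 0.667, 0.114, 0.124]
wrist_force: [-0.1, -0.3, 0.1]
width: 0.0283
gripper_force: 0.0
```

Request:
{"method": "drive_tool", "body": {
  "rows": [0, 0, -10, 0, 0, 0, 0, 0, -20, 0, 0, 0, 0, 0, -30, 0, 0, 0, 0, 0, -40, 0, 0, 0, 0, 0, -40, 0, 0, 0, 0, 0, -40, 0, 0, 0, 0, 0, 0, 0, 0, 0]
}}

```text
time: 30.27
position: [0.567, -0.0666, 0.298]
ee_rot: [0.725, 0.667, 0.12, 0.126]
wrist_force: [1.8, 0.2, 0.3]
width: 0.03
gripper_force: 0.0
```

```bash
python3 - <<'E'
from h import *
chk(-.115,'scene6');q=V('scene6')
for y in (-.015,.085): chk(y,'scene6b')
w=cloud('scene6');P=box(w,(.38,.56),(-.13,.12),(.04,.056));print('tin',rep(P))
cv2.imwrite('pics/c6.png',cv2.resize(q.p[200:360,190:490],(800,427),interpolation=cv2.INTER_CUBIC))
go([.4675,.0585,.3],-.08);s=readout.sense();print(s['joint_positions'].round(3))
E
```

```text
tilt deg 19.7 y [-0.1513 -0.1124 -0.0762] top 0.1542 x at z=.08 0.0232 964
tilt deg 19.7 y [-0.0506 -0.012   0.0241] top 0.155 x at z=.08 0.0231 1007
tilt deg 19.9 y [0.0484 0.0848 0.1225] top 0.1724 x at z=.08 0.0233 1180
tin (179, array([444.8,  56.7]), 52.7, 115.7, 82.53, 'zmax', np.float64(0.0516))
pos [ 0.5644 -0.0672  0.2893] shift mm [117.1 -97.4 -45.6] turn [ 3.382e-01 -1.000e-04 -3.800e-03] t 30.42 in final axes [ 117.5 -106.6  -10.7]
[-0.95  -0.272  0.869  1.885  0.285  1.107 -0.234]
```

View pics/c6.png

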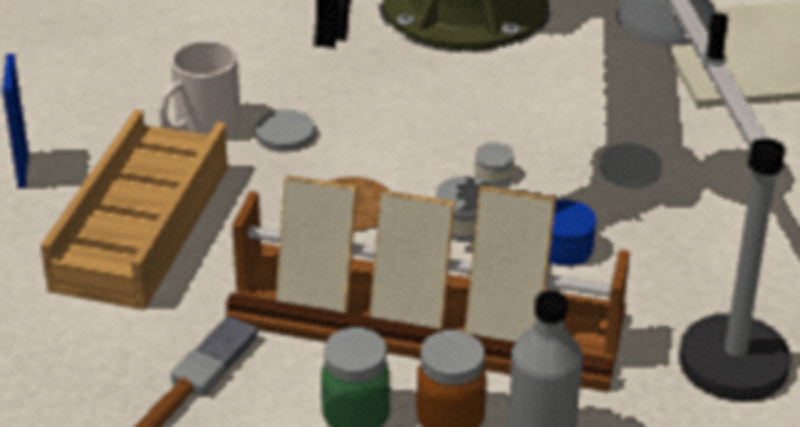

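All three boards lean on the rack at 19.7–19.9 degrees, and the block is empty. Next is the tin.

Request:
{"method": "drive_tool", "body": {
  "rows": [0, 0, 0, 0.085, 0, 0, 0, 0, 0, 0.085, 0, 0, 0, 0, 0, 0.085, 0, 0, 0, 0, 0, 0.083, 0, 0, 0, -30, 0, 0, 0, 0, 10, -30, 0, 0, 0, 0, 10, -25, 0, 0, 0, 0, 10, -15, 0, 0, 0, 0, 5, -7, 0, 0, 0, 0, 0, 0, 0, 0, 0, 0],
  "claw": 87
}}

```text
time: 31.25
position: [0.4624, -0.0232, 0.2877]
ee_rot: [0.735, 0.678, -0.002, -0.001]
wrist_force: [-0.3, 0.3, 0.2]
width: 0.0847
gripper_force: 0.0
```

```bash
python3 - <<'E'
from h import *
s=readout.sense();print(s['joint_positions'].round(3))
save('wrist','w3');v=V('w3');w=v.W.reshape(-1,3);w=w[np.isfinite(w[:,0])]
P=box(w,(.42,.53),(.0,.125),(.038,.055));print('tin',rep(P),cv2.minEnclosingCircle(P[:,:2].astype(np.float32)))
h=cv2.cvtColor(v.p,cv2.COLOR_BGR2HSV);m=(abs(v.W[...,2])<.012)&(h[...,1]>80)&(v.W[...,0]>.38)&(v.W[...,0]<.53)&(v.W[...,1]>-.15)&(v.W[...,1]<.0)
print('mat',rep(v.W[m]) if m.sum()>10 else 0)
go([.4675,.0585,.1],-.08)
E
```

```text
[-1.101 -0.251  0.943  1.824  0.204  1.474 -0.275]
tin (3155, array([469.3,  58.7]), 64.2, 63.8, 85.43, 'zmax', np.float64(0.0468)) ((0.46941450238227844, 0.05897711217403412), 0.03253699839115143)
mat (4681, array([455.7, -70.8]), 96.8, 96.7, 40.68, 'zmax', np.float64(0.006))
pos [ 0.4633 -0.0243  0.2882] shift mm [ 83.2  -2.1 188.1] turn [-0.003   0.0016 -0.003 ] t 31.3 in final axes [ 82.9  -2.5 188.2]
```

View pics/w3.png

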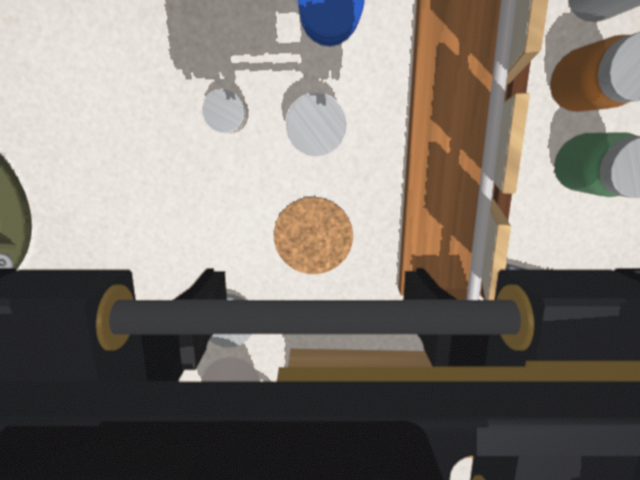

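The wrist view shows the tin at 316,124 and the mat at 313,235, which matches the measured positions.

Request:
{"method": "drive_tool", "body": {
  "rows": [20, 1, 20, 0, 0, 0, 22, 1, 25, 0, 0, 0, 22, 1, 30, 0, 0, 0, 18, 1, 30, 0, 0, 0, 0, 0, 30, 0, 0, 0, 0, 0, 25, 0, 0, 0, 0, 0, 0, 0, 0, 0, 0, 0, 0, 0, 0, 0],
  "claw": 87
}}

```text
time: 31.97
position: [0.4744, 0.0551, 0.1289]
ee_rot: [0.737, 0.676, -0.002, 0.0]
wrist_force: [0.7, -0.3, 1.7]
width: 0.0868
gripper_force: 0.0
```

```bash
python3 - <<'E'
from h import *
s=readout.sense();print(s['joint_positions'].round(3))
go([.4693,.0588,.022],-.08)
E
```

```text
[-1.166  0.023  1.018  2.019 -0.018  1.114 -0.227]
pos [0.4744 0.0551 0.1289] shift mm [  3.7  -5.1 106.9] turn [-0.0025  0.0041 -0.0062] t 31.97 in final axes [  3.3  -5.4 106.9]
```

Request:
{"method": "drive_tool", "body": {
  "rows": [4, -5, 25, 0, 0, 0, 0, 0, 25, 0, 0, 0, 0, 0, 15, 0, 0, 0, 0, 0, 0, 0, 0, 0, 0, 0, 0, 0, 0, 0]
}}

```text
time: 32.38
position: [0.4714, 0.0607, 0.0661]
ee_rot: [0.737, 0.676, 0.0, 0.0]
wrist_force: [0.4, -0.2, -0.3]
width: 0.0866
gripper_force: 0.0
```

```bash
python3 - <<'E'
from h import *
go([.4693,.0588,.022],-.08)
E
```

```text
pos [0.4714 0.0607 0.0661] shift mm [-2.  -1.9 44.1] turn [ 0.0009  0.0004 -0.005 ] t 32.38 in final axes [-2.  -1.9 44.1]
```

Request:
{"method": "drive_tool", "body": {
  "rows": [-2, -2, 14, 0, 0, 0, 0, 0, 16, 0, 0, 0, 0, 0, 12, 0, 0, 0, 0, 0, 0, 0, 0, 0, 0, 0, 0, 0, 0, 0]
}}

```text
time: 32.8
position: [0.4694, 0.0594, 0.0244]
ee_rot: [0.736, 0.677, 0.001, 0.0]
wrist_force: [0.2, -0.7, -0.2]
width: 0.0871
gripper_force: 0.0
```

Request:
{"method": "drive_tool", "body": {
  "rows": [0, 0, 0, 0, 0, 0, 0, 0, 0, 0, 0, 0, 0, 0, 0, 0, 0, 0, 0, 0, 0, 0, 0, 0, 0, 0, 0, 0, 0, 0, 0, 0, 0, 0, 0, 0],
  "claw": 55
}}

```text
time: 33.3
position: [0.4687, 0.0596, 0.0233]
ee_rot: [0.736, 0.677, 0.0, 0.0]
wrist_force: [0.4, -0.1, 3.2]
width: 0.0633
gripper_force: 30.0
```

Request:
{"method": "drive_tool", "body": {
  "rows": [0, 0, -10, 0, 0, 0, 0, 0, -20, 0, 0, 0, 0, 0, -20, 0, 0, 0, 0, 0, 0, 0, 0, 0]
}}

```text
time: 33.63
position: [0.4696, 0.0595, 0.0749]
ee_rot: [0.736, 0.677, 0.002, 0.0]
wrist_force: [1.4, -0.3, -4.8]
width: 0.0633
gripper_force: 30.0
```

```bash
python3 - <<'E'
from h import *
go([.4555,-.0708,.075],-.08);s=readout.sense();print(s['joint_positions'].round(3))
E
```

```text
pos [0.4696 0.0595 0.0749] shift mm [-131.    -3.1   -0.5] turn [ 0.0027 -0.0025 -0.0042] t 33.63 in final axes [-1.31e+02 -3.70e+00 -1.00e-01]
[-1.15   0.122  1.029  2.087 -0.127  0.992 -0.138]
```

Request:
{"method": "drive_tool", "body": {
  "rows": [-20, -1, 0, 0, 0, 0, -25, -1, 0, 0, 0, 0, -25, -1, 0, 0, 0, 0, -25, 0, 0, 0, 0, 0, -20, 0, 0, 0, 0, 0, -16, 0, 0, 0, 0, 0, 0, 0, 0, 0, 0, 0, 0, 0, 0, 0, 0, 0]
}}

```text
time: 34.3
position: [0.4528, -0.0716, 0.0716]
ee_rot: [0.737, 0.676, -0.001, -0.001]
wrist_force: [0.3, -0.1, -4.6]
width: 0.0633
gripper_force: 30.0
```

```bash
python3 - <<'E'
from h import *
go([.4555,-.0708,.028],-.08);s=readout.sense();print(s['joint_positions'].round(3),s['width'],s['gripper_force'])
E
```

```text
pos [ 0.4528 -0.0716  0.0716] shift mm [ 1.   2.7 43.6] turn [-0.0025  0.0002 -0.0064] t 34.3 in final axes [ 1.   2.6 43.6]
[-0.977  0.092  1.13   2.12  -0.1    0.987  0.12 ] 0.06332746212234375 29.999978709965944
```

Request:
{"method": "drive_tool", "body": {
  "rows": [1, 2, 15, 0, 0, 0, 0, 0, 15, 0, 0, 0, 0, 0, 9, 0, 0, 0, 0, 0, 0, 0, 0, 0, 0, 0, 4, 0, 0, 0, 0, 0, 0, 0, 0, 0, 0, 0, 0, 0, 0, 0]
}}

```text
time: 34.88
position: [0.4564, -0.0698, 0.03]
ee_rot: [0.736, 0.677, 0.0, -0.0]
wrist_force: [0.4, -0.5, -4.7]
width: 0.0635
gripper_force: 30.0
```

Request:
{"method": "drive_tool", "body": {
  "rows": [0, 0, 2.5, 0, 0, 0, 0, 0, 0, 0, 0, 0, 0, 0, 0, 0, 0, 0]
}}

```text
time: 35.13
position: [0.4562, -0.07, 0.0275]
ee_rot: [0.736, 0.677, 0.0, -0.0]
wrist_force: [1.0, 0.4, -4.5]
width: 0.0633
gripper_force: 30.0
```

Request:
{"method": "drive_tool", "body": {
  "rows": [0, 0, 1.5, 0, 0, 0, 0, 0, 0, 0, 0, 0, 0, 0, 0, 0, 0, 0]
}}

```text
time: 35.38
position: [0.4563, -0.07, 0.0273]
ee_rot: [0.736, 0.677, 0.0, -0.001]
wrist_force: [-6.8, 0.9, 15.0]
width: 0.0632
gripper_force: 30.0
```

Request:
{"method": "drive_tool", "body": {
  "rows": [0, 0, 0, 0, 0, 0, 0, 0, 0, 0, 0, 0, 0, 0, 0, 0, 0, 0, 0, 0, 0, 0, 0, 0, 0, 0, 0, 0, 0, 0],
  "claw": 86
}}

```text
time: 35.8
position: [0.4564, -0.0701, 0.0259]
ee_rot: [0.736, 0.677, -0.0, -0.0]
wrist_force: [0.1, -0.1, -0.5]
width: 0.0839
gripper_force: 0.0
```

Request:
{"method": "drive_tool", "body": {
  "rows": [0, 0, -10, 0, 0, 0, 0, 0, -20, 0, 0, 0, 0, 0, -30, 0, 0, 0, 0, 0, -40, 0, 0, 0, 0, 0, -40, 0, 0, 0, 0, 0, -40, 0, 0, 0, 0, 0, -40, 0, 0, 0, 0, 0, -30, 0, 0, 0, 0, 0, 0, 0, 0, 0]
}}

```text
time: 36.55
position: [0.4596, -0.0701, 0.2818]
ee_rot: [0.736, 0.677, 0.005, 0.002]
wrist_force: [0.2, -0.3, -0.4]
width: 0.0859
gripper_force: 0.0
```

```bash
python3 - <<'E'
from h import *
s=readout.sense();print(s['joint_positions'].round(3))
save('side','side7');w=cloud('side7');P=box(w,(.38,.56),(-.13,.0),(.042,.06));print('tin',rep(P))
P=box(w,(.4,.6),(.2,.4),(.285,.33));print('peg',rep(P),P.mean(0))
go([.493,.303,.42],-.08)
E
```

```text
[-1.001 -0.262  0.943  1.84   0.21   1.45  -0.182]
tin (555, array([454.9, -71.1]), 66.2, 63.9, 70.07, 'zmax', np.float64(0.0532))
peg (97, array([493.2, 304. ]), 17.1, 16.7, 75.17, 'zmax', np.float64(0.3172)) [0.49208218 0.30167248 0.3032397 ]
pos [ 0.4582 -0.0702  0.2787] shift mm [ 375.2    4.  -140.2] turn [ 0.0054 -0.0026 -0.0043] t 36.6 in final axes [ 374.8    4.9 -141.3]
```

Request:
{"method": "drive_tool", "body": {
  "rows": [0, 30, 0, 0, 0, 0, 0, 35, 0, 0, 0, 0, 10, 35, 0, 0, 0, 0, 25, 5, -20, 0, 0, 0, 25, 0, -25, 0, 0, 0, 25, 0, -25, 0, 0, 0, 25, 0, -25, 0, 0, 0, 25, 0, -25, 0, 0, 0, 20, 0, -20, 0, 0, 0, 0, 0, 0, 0, 0, 0],
  "claw": 50
}}

```text
time: 37.43
position: [0.5632, 0.0809, 0.4175]
ee_rot: [0.734, 0.679, 0.0, -0.001]
wrist_force: [0.9, 2.0, -0.5]
width: 0.0501
gripper_force: 0.0
```

```bash
python3 - <<'E'
from h import *
s=readout.sense();print(s['joint_positions'].round(3))
go([.493,.303,.42],-1.08)
E
```

```text
[-1.117  0.203  1.124  1.346 -0.187  1.706 -0.104]
pos [0.5632 0.0809 0.4175] shift mm [215.9 -87.4  -1.9] turn [-0.0024 -0.0013  1.0018] t 37.43 in final axes [  42.7 -229.    -2.5]
```

Request:
{"method": "drive_tool", "body": {
  "rows": [36, -14.5, 0, 0, 0, 0, 36, -14.5, 0, 0, 0, 0, 36, -14.5, 0, 0, 0, 0, 36, -14.5, 0, 0, 0, 0, 36, -14.5, 0, 0, 0, 0, 36, -14.5, 0, 0, 0, 0, 0, 0, 0, 0, 0, 0.12, 0, 0, 0, 0, 0, 0.12, 0, 0, 0, 0, 0, 0.12, 0, 0, 0, 0, 0, 0.12, 0, 0, 0, 0, 0, 0.12, 0, 0, 0, 0, 0, 0.12]
}}

```text
time: 38.43
position: [0.4937, 0.2965, 0.4149]
ee_rot: [0.929, 0.37, -0.003, -0.001]
wrist_force: [0.1, 0.0, -0.5]
width: 0.0499
gripper_force: 0.0
```

Request:
{"method": "drive_tool", "body": {
  "rows": [0, 0, 0, 0, 0, 0.12, 0, 0, 0, 0, 0, 0.12, 0, 0, 0, 0, 0, 0, 0, 0, 0, 0, 0, 0]
}}

```text
time: 38.77
position: [0.4936, 0.2968, 0.4155]
ee_rot: [0.965, 0.261, -0.003, -0.001]
wrist_force: [-0.3, 0.3, 0.4]
width: 0.0502
gripper_force: 0.0
```

```bash
python3 - <<'E'
from h import *
s=readout.sense();print(s['joint_positions'].round(3))
go([.493,.303,.285],-1.08)
E
```

```text
[-1.512  0.244  1.162  1.331 -0.229  1.713 -1.437]
pos [0.4936 0.2968 0.4155] shift mm [  3.2  -5.3 130.5] turn [-0.0031  0.0044  0.0363] t 38.77 in final axes [  2.4  -5.8 130.5]
```

Request:
{"method": "drive_tool", "body": {
  "rows": [3, -5, 30, 0, 0, 0.03, 0, 0, 35, 0, 0, 0, 0, 0, 35, 0, 0, 0, 0, 0, 28, 0, 0, 0, 0, 0, 0, 0, 0, 0, 0, 0, 0, 0, 0, 0]
}}

```text
time: 39.27
position: [0.4925, 0.3031, 0.2879]
ee_rot: [0.969, 0.246, -0.003, -0.001]
wrist_force: [0.1, -0.8, 1.6]
width: 0.0499
gripper_force: 0.0
```

Request:
{"method": "drive_tool", "body": {
  "rows": [0, 0, 0, 0, 0, 0, 0, 0, 0, 0, 0, 0, 0, 0, 0, 0, 0, 0, 0, 0, 0, 0, 0, 0, 0, 0, 0, 0, 0, 0, 0, 0, 0, 0, 0, 0, 0, 0, 0, 0, 0, 0, 0, 0, 0, 0, 0, 0],
  "claw": 8
}}

```text
time: 39.93
position: [0.4932, 0.304, 0.2893]
ee_rot: [0.969, 0.245, -0.002, -0.002]
wrist_force: [-2.2, -0.1, 2.7]
width: 0.017
gripper_force: 30.0
```

```bash
python3 - <<'E'
from h import *
s=readout.sense();print(s['joint_positions'].round(3),s['wrist_force'])
R=Ro.from_quat(s['ee_rot']).as_matrix(); p=np.array([.645,.356])
v=s['position'][:2]-p; print(s['position'],np.hypot(*v),np.arctan2(-v[0],-v[1]))
print('tangent (decreasing a) chord dir in tool', [ (R.T@np.array([np.cos(a),-np.sin(a),0])).round(3) for a in [np.arctan2(-v[0],-v[1])-.05]])
E
```

```text
[-1.549  0.259  1.148  1.571 -0.241  1.468 -1.463] [-2.22201709 -0.06406293  2.67460822]
[0.49323968 0.30396428 0.28931821] 0.16043350917405 1.2404776748611441
tangent (decreasing a) chord dir in tool [array([-0.115,  0.993, -0.004])]
```

Request:
{"method": "drive_tool", "body": {
  "rows": [-1.8, 15.9, 0, 0, 0, -0.1, -1.8, 15.9, 0, 0, 0, -0.1, -1.8, 15.9, 0, 0, 0, -0.1, -1.8, 15.9, 0, 0, 0, -0.1, -1.8, 15.9, 0, 0, 0, -0.1, -1.8, 15.9, 0, 0, 0, -0.1, 0, 0, 0, 0, 0, 0]
}}

```text
time: 40.52
position: [0.5522, 0.2243, 0.2893]
ee_rot: [0.854, 0.521, 0.001, -0.001]
wrist_force: [1.1, -0.0, 4.4]
width: 0.0172
gripper_force: 30.0
```

```bash
python3 - <<'E'
from h import *
s=readout.sense();v=s['position'][:2]-np.array([.645,.356]); print(s['position'],np.hypot(*v),np.arctan2(-v[0],-v[1]),s['wrist_force'],s['joint_positions'].round(3),s['width'])
E
```

```text
[0.55218065 0.22427825 0.28928124] 0.16113984664538875 0.6138481459438399 [ 1.12034791 -0.0072279   4.39015928] [-1.284  0.282  1.052  1.532 -0.247  1.47  -0.7  ] 0.017199273408130294
```

Request:
{"method": "drive_tool", "body": {
  "rows": [-1.8, 15.9, 0, 0, 0, -0.1, -1.8, 15.9, 0, 0, 0, -0.1, -1.8, 15.9, 0, 0, 0, -0.1, -1.8, 15.9, 0, 0, 0, -0.1, -1.8, 15.9, 0, 0, 0, -0.1, -1.8, 15.9, 0, 0, 0, -0.1, 0, 0, 0, 0, 0, 0, 0, 0, 0, 0, 0, 0]
}}

```text
time: 41.18
position: [0.6401, 0.1936, 0.2892]
ee_rot: [0.663, 0.749, -0.0, -0.0]
wrist_force: [-1.0, -2.9, 5.8]
width: 0.017
gripper_force: 30.0
```

```bash
python3 - <<'E'
from h import *
s=readout.sense();v=s['position'][:2]-np.array([.645,.356]); print(s['position'],np.hypot(*v),np.arctan2(-v[0],-v[1]),s['wrist_force'],s['joint_positions'].round(3),s['width'])
E
```

```text
[0.64014873 0.19361252 0.28921485] 0.1624599265836724 0.02986576423791358 [-0.97524155 -2.89910334  5.756311  ] [-0.958  0.448  0.899  1.332 -0.346  1.524  0.03 ] 0.017046957571030242
```

Release, rise clear and check everything.

Request:
{"method": "drive_tool", "body": {
  "rows": [0, 0, 0, 0, 0, 0, 0, 0, 0, 0, 0, 0, 0, 0, 0, 0, 0, 0, 0, 0, 0, 0, 0, 0, 0, 0, -20, 0, 0, 0, 0, 0, -30, 0, 0, 0, 0, 0, -40, 0, 0, 0, 0, 0, -40, 0, 0, 0, 0, 0, -20, 0, 0, 0, 0, 0, 0, 0, 0, 0],
  "claw": 50
}}

```text
time: 42.02
position: [0.6402, 0.1953, 0.4434]
ee_rot: [0.662, 0.75, 0.003, 0.0]
wrist_force: [1.1, 0.2, -0.1]
width: 0.0494
gripper_force: 0.0
```

Request:
{"method": "drive_tool", "body": {
  "rows": [20, -25, 0, 0, 0, 0, 30, -25, 0, 0, 0, 0, 30, -20, 0, 0, 0, 0, 30, -10, 0, 0, 0, 0, 20, 0, 0, 0, 0, 0, 0, 0, 0, 0, 0, 0, 0, 0, 0, 0, 0, 0]
}}

```text
time: 42.6
position: [0.5432, 0.3163, 0.4372]
ee_rot: [0.661, 0.751, -0.002, -0.002]
wrist_force: [0.6, -0.0, -0.2]
width: 0.05
gripper_force: 0.0
```

```bash
python3 - <<'E'
from h import *
for y,t in ((-.115,'f1'),(-.015,'f2'),(.085,'f3')): chk(y,t)
save('side','side8');w=cloud('side8');P=box(w,(.38,.56),(-.13,.12),(.042,.06));print('tin',rep(P))
w=cloud('side8','f3');P=box(w,(.5,.75),(-.05,.12),(.205,.235));print('shade',rep(P),cv2.minEnclosingCircle(P[:,:2].astype(np.float32)),'want',rk(.02,0,.22))
a=cv2.resize(V('f3').p[200:360,190:490],(800,427));cv2.imwrite('pics/fin.png',a)
E
```

```text
tilt deg 19.7 y [-0.1509 -0.113  -0.0764] top 0.155 x at z=.08 0.0233 976
tilt deg 19.6 y [-0.0503 -0.0128  0.024 ] top 0.1545 x at z=.08 0.0233 1010
tilt deg 19.9 y [0.0488 0.085  0.1225] top 0.1725 x at z=.08 0.0233 1183
tin (553, array([455. , -70.9]), 66.1, 64.4, 74.07, 'zmax', np.float64(0.0528))
shade (569, array([632.1,  45.1]), 112.5, 105.8, 29.2, 'zmax', np.float64(0.2347)) ((0.6333619356155396, 0.04417768120765686), 0.0582507848739624) want [np.float64(0.6489327976683698), np.float64(0.04036183727553251), 0.22]
```

View pics/fin.png

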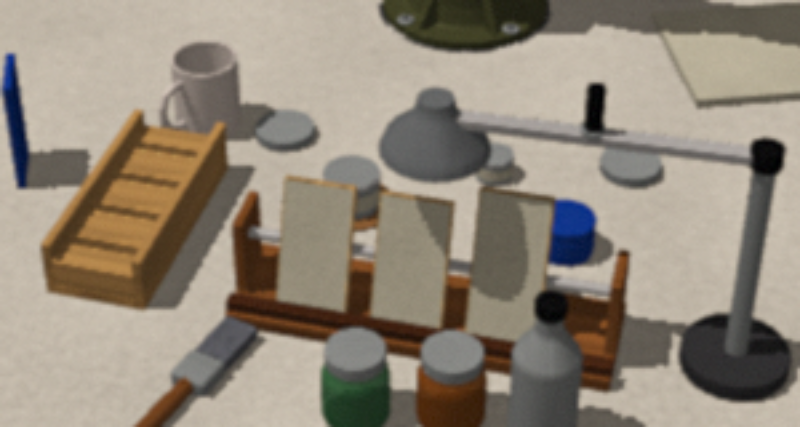

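The picture shows all three boards leaning on the rack, the tin on its mat (352,185), and the shade about 16 mm from the rack's middle. I'm handing in.

```bash
python3 -c "
from h import *
print(job.sign_off())"
```

```text
the job is handed in; nothing more can be done
None
```

I handed the job in at about 43 s of robot time: all three boards present lean on the rack at 19.6–19.9°, the tin is about 1 mm from the mat's middle, and the lamp shade hangs about 16 mm from the rack's middle; no verdict came back.

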